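Load the dental model carriers into the curing unit

ROBOT

A 6-joint arm with a two-finger parallel gripper is mounted at the origin on the work surface. World frame = base frame: x ahead of the robot, y to its left, z up, the work surface at z = 0. Lengths are in m, angles in rad, forces in N, time in s.
With the tool pointing down it reaches from about 0.325 to 0.75 m from the base axis. Payload 7.6 kg.
Tool frame: the origin (TCP) lies at the very end of the fingers, on their centre line; the grasp point (between the pads) lies 19 mm behind it; z points along the fingers, y is the direction in which the jaws open and shut (so a half turn about z gives the same grasp; the last joint's range is limited). The gripper opens to 85 mm and grips with 20 to 120 N. Pads are 22 mm wide; open, the fingers measure 114 mm over their backs; the gripper's body (76 mm by 85 mm) begins 54 mm behind the grasp point. The pads swing forward as they close: fully open they stand 13 mm farther back than shut.
Start: joints at [-1.253, 0.052, 1.401, -0, 1.689, -0.07], TCP at [0.199, -0.486, 0.231] pointing down, gripper open.
Joint ranges: [-2.9, 2.9], [-0.91, 2.17], [0.12, 2.37], [-1.06, 4.2], [0.26, 2.73], [-2.93, 2.93]. Speed limits (rad/s): [2.57, 2.57, 3.01, 3.14, 3.14, 3.14].

INTERFACE

Orientations are given as a unit quaternion [w, x, y, z].
In Python, from cell import r gives the robot as it stands.
- The arm moves only by the shell command python3 -m pendant 'ROWS' [FORCE]. ROWS is JSON, a list of rows, each an object of numbers: "x", "y", "z": the shift along the tool's x, y, z in m; "wx", "wy", "wz": the turn, a rotation vector about the tool's x, y, z in degrees; "jaw": the closure in counts, from 0 (fully open) to 255 (shut). In form: [{"x": .., "y": .., "z": .., "wx": .., "wy": .., "wz": .., "jaw": ..}, ...]. A call has 1 to 5 rows; each row shifts and turns the commanded pose from where the row before left it, along the tool's axes as they then stand; what a row does not reach is not made up. A row lasts 1/8 s, in which the tool goes at most 62.5 mm and 10.7 degrees, less where a joint would pass 70% of its speed; a pose out of reach is approached as far as the arm can. A call is refused whole if a number of a shift passes 0.0625 or a number of a turn 10.7, either way. A call with a gripper value outside its range is refused whole. The fingers move at their own pace and stop on an object; FORCE is the grip in N (left out, the last holds). Time passes only in rows, so rows that do not move let the fingers close. It gives the time, the measured TCP pose, the force and the opening at its end, in the units of the state.
- r.get_state(): the state, without advancing time (a new reading comes with each control period).
- r.snapshot(name): name is "scene" or "top" or "wrist"; returns (picture, depth): 384x512x3 uint8, blue, green, red; 384x512 float32, m along the optical axis (not along the pixel's ray), 0 where there is no reading.
- r.camera_params(name): a dict with "intrinsics" (3x3 intrinsics, pixels), "dist" ([k1, k2, p1, p2, k3] as OpenCV has them; the pictures are not rectified), "extrinsics" (4x4, takes a point from camera to world coordinates); the wrist camera has in their place "T_tool_cam" (4x4, takes a point from camera to tool coordinates, whose origin is the TCP and whose axes are the flange's). Camera axes: x right, y up, looking along -z (the intrinsics and any distortion apply to the point x, -y, -z); pixel columns grow to the right and rows downward; lengths in m; the calibration is good to about 2 mm. A picture is of the moment at which its call begins: read the wrist's pose just before it. camera_params takes no time and is no camera call.
- r.sign_off(): hands the job in, once; it reports no verdict.
The state is a dict: "t": time; "joints": joint angles; "qvel": joint speeds; "joint_efforts": joint torques, N m; "tool_pos": TCP position; "tool_rot": TCP orientation; "wrist_force": force on the tool from outside, world axes, zero at the start; "ft_torque": the same for the moment, N m; "grip_width": finger opening in m.
Only numpy, scipy, OpenCV 4.12 (cv2) and the standard library are available. Lean on these libraries where they do the work, as an engineer would, in place of code of your own. Each camera call takes 0.05 s, during which the arm holds its last target.

TASK

Push the curing unit's red power lever fully over to switch it on, then slide every model carrier on the bench, lying flat and dental arch first, under the roof of the bay of its own colour, gently, until you feel it come up against the stop hidden inside. Once all the carriers are home, press the green start button fully down and let it go, and leave the jar and the blue cast where they are.

Things in the scene. Friction and masses are not known exactly. Their poses are not given: they have to be found in the camera images.
- grip_blue (a point): grip of the blue model carrier (None if absent): an upright blue plate at the carrier's rear, 16 mm thick along x, 40 mm wide along y, its top 70 mm above the carrier's underside. Point: middle of that plate, 50 mm above the underside. x points forward along the carrier to its nose, z up. Centre of mass about 28 mm ahead, low; 0.18 to 0.34 kg
- nose_blue (a point): nose (front edge) of the blue carrier, on its underside, 140 mm ahead of the grip. The carrier is a flat blue base 150 long x 54 wide x 8 mm thick (rear edge 10 mm behind the grip's middle); on it a white dental arch 72 x 46 mm, up to 40 mm above the underside, starting 57 mm ahead of the grip's middle
- grip_red (a point): grip of the red model carrier (None if absent): an upright red plate at the carrier's rear, 16 mm thick along x, 40 mm wide along y, its top 70 mm above the carrier's underside. Point: middle of that plate, 50 mm above the underside. x points forward along the carrier to its nose, z up. Centre of mass about 28 mm ahead, low; 0.18 to 0.34 kg
- nose_red (a point): nose (front edge) of the red carrier, on its underside, 140 mm ahead of the grip. The carrier is a flat red base 150 long x 54 wide x 8 mm thick (rear edge 10 mm behind the grip's middle); on it a white dental arch 72 x 46 mm, up to 40 mm above the underside, starting 57 mm ahead of the grip's middle
- grip_yellow (a point): grip of the yellow model carrier (None if absent): an upright yellow plate at the carrier's rear, 16 mm thick along x, 40 mm wide along y, its top 70 mm above the carrier's underside. Point: middle of that plate, 50 mm above the underside. x points forward along the carrier to its nose, z up. Centre of mass about 28 mm ahead, low; 0.18 to 0.34 kg
- nose_yellow (a point): nose (front edge) of the yellow carrier, on its underside, 140 mm ahead of the grip. The carrier is a flat yellow base 150 long x 54 wide x 8 mm thick (rear edge 10 mm behind the grip's middle); on it a white dental arch 72 x 46 mm, up to 40 mm above the underside, starting 57 mm ahead of the grip's middle
- grip_green (a point): grip of the green model carrier (None if absent): an upright green plate at the carrier's rear, 16 mm thick along x, 40 mm wide along y, its top 70 mm above the carrier's underside. Point: middle of that plate, 50 mm above the underside. x points forward along the carrier to its nose, z up. Centre of mass about 28 mm ahead, low; 0.18 to 0.34 kg
- nose_green (a point): nose (front edge) of the green carrier, on its underside, 140 mm ahead of the grip. The carrier is a flat green base 150 long x 54 wide x 8 mm thick (rear edge 10 mm behind the grip's middle); on it a white dental arch 72 x 46 mm, up to 40 mm above the underside, starting 57 mm ahead of the grip's middle
- bay_blue: the blue bay, fixed: blue plate on its roof, blue strip across the front of its floor. Origin: on the bench, middle of the mouth, under the roof's front edge. x points into the bay, z up. Floor 4 mm thick, 74 mm wide, from x = -195 to +125 mm. Roof from x = 0 inwards, underside 52, top 60 mm above the bench (colour plate to 63). Inside width 60 mm
- bay_red: the red bay, fixed: red plate on its roof, red strip across the front of its floor. Origin: on the bench, middle of the mouth, under the roof's front edge. x points into the bay, z up. Floor 4 mm thick, 74 mm wide, from x = -195 to +125 mm. Roof from x = 0 inwards, underside 52, top 60 mm above the bench (colour plate to 63). Inside width 60 mm
- bay_yellow: the yellow bay, fixed: yellow plate on its roof, yellow strip across the front of its floor. Origin: on the bench, middle of the mouth, under the roof's front edge. x points into the bay, z up. Floor 4 mm thick, 74 mm wide, from x = -195 to +125 mm. Roof from x = 0 inwards, underside 52, top 60 mm above the bench (colour plate to 63). Inside width 60 mm
- bay_green: the green bay, fixed: green plate on its roof, green strip across the front of its floor. Origin: on the bench, middle of the mouth, under the roof's front edge. x points into the bay, z up. Floor 4 mm thick, 74 mm wide, from x = -195 to +125 mm. Roof from x = 0 inwards, underside 52, top 60 mm above the bench (colour plate to 63). Inside width 60 mm
- unit: curing unit that holds the four parallel bays, 76 mm apart; origin on the bench in the middle of the line of mouths, x into the bays, z up. Each bay's floor is open (no walls) from x = -195 to -55 mm; from -55 to -30 mm low guide walls (16 mm high) narrow from 70 to 60 mm apart, then run 60 mm apart to the mouth. Behind the bays a white block 90 mm high
- hidden (a point): middle of the line of mouths, 20 mm up, shown only to explain the stops: inside each bay is a rigid rubber-faced stop, set differently in each bay and start, its face somewhere 60 to 80 mm inside the roof's front edge. A carrier is home when its nose meets it; its grip then stands 80 to 60 mm in front of the roof. Its place can only be felt
- power (a joint): the red power lever on the grey pod at the left (+y) side of the unit: 0 = leaning towards the mouths' side (bays' -x, off), 1.0 rad = leaning to bays' +x (fully on). Stiff enough to stay where left; it swings about an axis along the bays' y
- power_tip (a point): the free end of the power lever, on the lever's centre line; the lever is 55 mm long. Pushing the end along the bays' +x by about 53 mm swings it from off to on (the end rises about 7 mm half-way)
- start (a joint): the round green start button on the same pod, nearer the robot than the lever: m pressed, 0 = up, 0.006 = fully down (about 5 N), springs back
- start_top (a point): the middle of the top face of the start button (32 mm across); pressed straight down
- jar: bystander: amber glass jar with a white cap, 60 mm across, 85 mm tall; origin at the centre of its underside. Leave alone
- plaster: bystander: pale blue plaster dental cast, 60 x 66 x 34 mm; origin at the centre of its underside. Leave alone
Mind the look-alikes: they are no part of the job. What is shaped like the part that bears grip_red but purple is not meant.

How it is judged:
By the outcome, as a careful person would: the job done as asked, in the order asked, and still so for the second after the job is handed in, with the robot touching nothing.
Of carrier_blue, carrier_red, carrier_yellow, carrier_green only 3 to 4 are there at a start; the rules pass over those that are not, and their reading is None.
At some moment in a run one of carrier_blue, carrier_red, carrier_yellow, carrier_green may be knocked a few centimetres aside while the robot is not near it.
Once in a run the grip may slacken for a moment while it holds something.
It also fails if it takes over 210 s, if anything falls off the work surface, if the arm or the gripper's body presses on something with over 40 N, if the wrist force passes 120 N, or if a joint passes its speed limit or range.

## Working session

There is one attempt and no reset: what is moved stays moved. The work goes in short steps, Python scripts to look and compute and a shell command to move; the robot and the scene stay as the last step left them, time stands still between calls to the robot, and variables do not carry over. Pictures are saved under pics/ and viewed, and the job is handed in when it is done.

```bash
ls; mkdir -p pics; cat > h.py <<'E'
import numpy as np, cv2
from cell import r
from scipy.spatial.transform import Rotation as R
def snap(name,fn,crop=None,scale=1):
    st=r.get_state(); im,d=r.snapshot(name); np.savez('pics/'+fn+'.npz',im=im,d=d,tp=st['tool_pos'],tr=st['tool_rot'])
    o=im if crop is None else im[crop[1]:crop[3],crop[0]:crop[2]]
    if scale!=1:o=cv2.resize(o,None,fx=scale,fy=scale,interpolation=cv2.INTER_CUBIC)
    cv2.imwrite('pics/'+fn+'.png',o); return im,d
def ext(name,f=None):
    p=r.camera_params(name)
    if name!='wrist': return p,np.array(p['extrinsics'])
    T=np.eye(4);q=f['tr'];T[:3,:3]=R.from_quat([q[1],q[2],q[3],q[0]]).as_matrix();T[:3,3]=f['tp']
    return p,T@np.array(p['T_tool_cam'])
def px(name,fn,u,v,z=None,win=1):
    """world point of pixel; by depth or by plane z"""
    f=np.load('pics/'+fn+'.npz');p,E=ext(name,f)
    K=np.array(p['intrinsics']);D=np.array(p['dist'])
    n=cv2.undistortPoints(np.array([[[u,v]]],float),K,D)[0,0]
    ray=np.array([n[0],-n[1],-1.])
    if z is None:
        dd=f['d'][int(v)-win:int(v)+win+1,int(u)-win:int(u)+win+1];dd=dd[dd>0];s=np.median(dd) if len(dd) else np.nan
    else:
        w=E[:3,:3]@ray; s=(z-E[2,3])/w[2]
    return E[:3,:3]@(ray*s)+E[:3,3]
def proj(name,fn,P):
    f=np.load('pics/'+fn+'.npz');p,E=ext(name,f)
    c=np.linalg.inv(E)@np.append(P,1);c=c[:3]
    return cv2.projectPoints(np.array([[c[0],-c[1],-c[2]]]),np.zeros(3),np.zeros(3),np.array(p['intrinsics']),np.array(p['dist']))[0].ravel()
def cloud(name,fn):
    f=np.load('pics/'+fn+'.npz');p,E=ext(name,f);K=np.array(p['intrinsics']);D=np.array(p['dist'])
    d=f['d'];h,w=d.shape;uu,vv=np.meshgrid(np.arange(w),np.arange(h))
    n=cv2.undistortPoints(np.stack([uu,vv],-1).reshape(-1,1,2).astype(float),K,D).reshape(h,w,2)
    P=np.stack([n[...,0]*d,-n[...,1]*d,-d],-1)@E[:3,:3].T+E[:3,3]
    P[d<=0]=np.nan
    return f['im'],P
E
python3 - <<'E'
from h import *
snap('scene','s0',scale=1.5);snap('top','t0',scale=1.5)
print(r.get_state())
for n in('scene','top','wrist'):print(r.camera_params(n))
E
```

```text
pics
{'t': 0.1, 'joints': array([-1.25331714e+00,  5.27878173e-02,  1.40162106e+00,  2.90756132e-05,
        1.68860348e+00, -7.03038843e-02]), 'qvel': array([ 0.00083279, -0.00067932, -0.00336135, -0.00073955,  0.00076859,
        0.00022992]), 'joint_efforts': array([ 5.69106778e-04, -3.82580888e+01, -3.60985208e+01, -1.32675009e-04,
        4.77210866e-03,  1.22600522e-06]), 'tool_pos': array([ 0.19846498, -0.48575249,  0.23055038]), 'tool_rot': array([-7.06219284e-04,  9.81261276e-01,  1.92680577e-01, -7.31778616e-05]), 'wrist_force': array([0.07139962, 0.54895985, 0.00789913]), 'ft_torque': array([-0.03864152, -0.01728586,  0.01386888]), 'grip_width': 0.08594317379720891}
{'intrinsics': array([[371.07705467,   0.        , 249.91395707],
       [  0.        , 371.07705467, 184.37162684],
       [  0.        ,   0.        ,   1.        ]]), 'dist': array([0.00808967, 0.        , 0.        , 0.        , 0.        ]), 'extrinsics': array([[ 7.02573779e-01, -5.08966360e-01,  4.97336234e-01,
         1.06580364e+00],
       [ 7.11610907e-01,  5.02456379e-01, -4.91067718e-01,
        -
[... 704 characters left out ...]
+00],
       [ 0.00000000e+00,  0.00000000e+00,  0.00000000e+00,
         1.00000000e+00]])}
{'intrinsics': array([[275.07124697,   0.        , 257.77315279],
       [  0.        , 275.07124697, 187.37302545],
       [  0.        ,   0.        ,   1.        ]]), 'dist': array([-0.04485962,  0.        ,  0.        ,  0.        ,  0.        ]), 'T_tool_cam': array([[-1.68001224e-05,  9.61354602e-01,  2.75313148e-01,
         7.01832598e-02],
       [ 9.99999978e-01,  7.34449088e-05, -1.95437375e-04,
         1.49453671e-04],
       [-2.08104969e-04,  2.75313139e-01, -9.61354582e-01,
        -1.43738432e-01],
       [ 0.00000000e+00,  0.00000000e+00,  0.00000000e+00,
         1.00000000e+00]])}
```

View pics/t0.png

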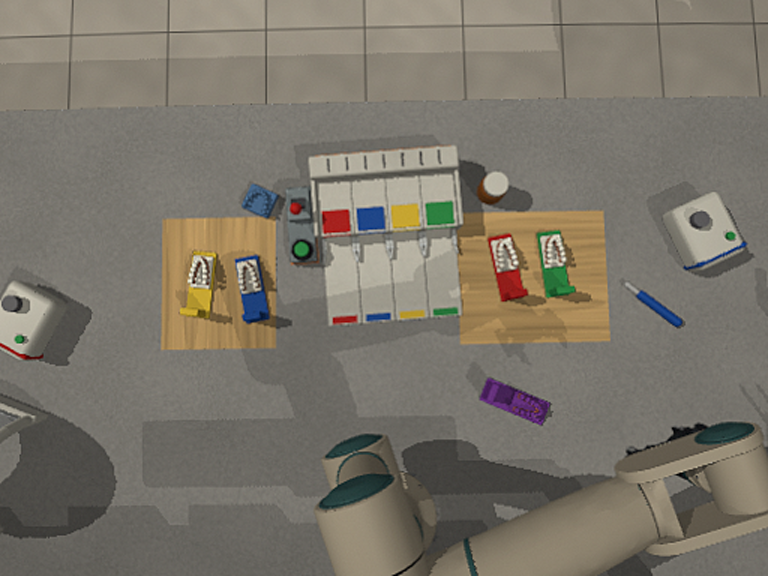

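View pics/s0.png

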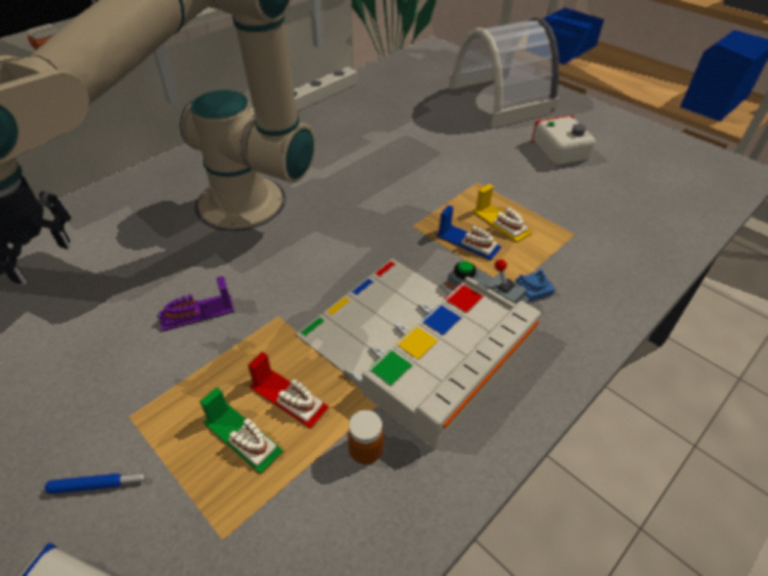

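```bash
python3 - <<'E'
from h import *
im=np.load('pics/t0.npz')['im']
cv2.imwrite('pics/t0a.png',cv2.resize(im[90:240,90:320],None,fx=3.4,fy=3.4,interpolation=cv2.INTER_CUBIC))
im,P=cloud('top','t0')
# segmentation by color in world
hsv=cv2.cvtColor(im,cv2.COLOR_BGR2HSV)
for n,lo,hi in [('yellow',22,35),('blue',105,125),('green',55,80),('red',0,8),('red2',172,180),('purple',130,160)]:
    m=((hsv[...,0]>=lo)&(hsv[...,0]<=hi)&(hsv[...,1]>150)&(hsv[...,2]>60)).astype(np.uint8)
    k,l,s,c=cv2.connectedComponentsWithStats(m)
    for i in range(1,k):
        if s[i,4]>12:
            q=P[l==i];print(n,s[i],c[i].round(1),np.nanmedian(q,0).round(3),np.nanmax(q[:,2]).round(3))
E
```

```text
yellow [261 136  19  16 257] [269.7 143.6] [ 0.664 -0.05   0.062] 0.068
yellow [120 167  25  45 407] [133.1 196.5] [0.49  0.41  0.009] 0.075
yellow [267 207  16   5  60] [274.4 209.1] [ 0.45  -0.061  0.004] 0.009
blue [238 138  18  15 241] [246.7 145.2] [0.659 0.026 0.062] 0.07
blue [463 161  35  17  52] [479.9 170. ] [ 0.56  -0.735  0.069] 0.075
blue [157 171  15   4  25] [164.5 172.2] [0.583 0.307 0.006] 0.012
blue [161 191  18  24 287] [169.4 203.7] [0.474 0.29  0.009] 0.074
blue [424 194  31  24 197] [439.3 205.7] [ 0.448 -0.617  0.019] 0.027
blue [245 209  15   5  52] [252.1 211. ] [0.445 0.014 0.005] 0.009
green [284 135  18  15 236] [292.7 141.9] [ 0.667 -0.125  0.062] 0.069
green [358 154  15  10  29] [364.1 156.3] [ 0.627 -0.37   0.006] 0.015
green [484 155   6   5  22] [486.4 156.7] [ 0.603 -0.757  0.075] 0.08
green [196 161  10  10  78] [200.5 165.6] [0.594 0.179 0.061] 0.068
green [361 172  22  26 299] [370.5 187.3] [ 0.516 -0.386  0.008] 0.073
green [289 206  16   4  49] [296.3 207.3] [ 0.455 -0.135  0.004] 0.009
green [ 10 224   6   5  21] [ 12.4 225.8] [0.409 0.788 0.077] 0.083
red [193 135   8   8  47] [196.7 138.4] [0.672 0.182 0.121] 0.128
red [215 140  19  16 256] [223.7 147.2] [0.654 0.101 0.062] 0.069
red [325 156  16   5  32] [332.7 157.7] [ 0.62  -0.267  0.008] 0.018
red [327 167  25  34 323] [339.3 188.8] [ 0.513 -0.28   0.008] 0.073
red [222 211  16   5  59] [229.5 212.7] [0.44  0.088 0.005] 0.01
red [  0 229  29  11  54] [ 12.7 235.1] [0.377 0.789 0.069] 0.075
purple [320 253  46  30 500] [342.4 267.3] [ 0.25  -0.283  0.016] 0.074
```

View pics/t0a.png

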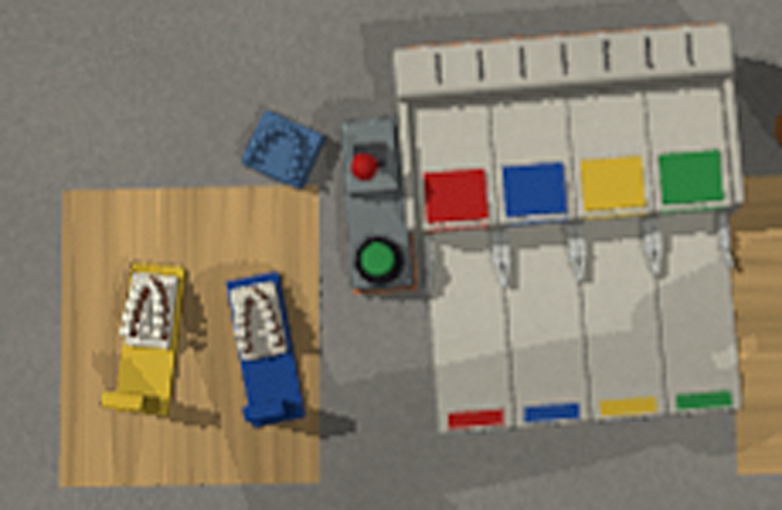

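```bash
cat >> h.py <<'E'
def pose():
    s=r.get_state();q=s['tool_rot'];M=R.from_quat([q[1],q[2],q[3],q[0]]).as_matrix()
    return s,np.array(s['tool_pos']),M
def plan(goal,yawy=None):
    """turn first (in place) so that tool y points at yawy deg, tool z down, then shift; prints total turn rotvec (tool axes), and total shift in turned tool axes"""
    s,p,M=pose()
    a=np.degrees(np.arctan2(M[1,1],M[0,1])) if yawy is None else yawy
    y=np.array([np.cos(np.radians(a)),np.sin(np.radians(a)),0]);z=np.array([0,0,-1.]);x=np.cross(y,z)
    G=np.stack([x,y,z],1)
    w=np.degrees(R.from_matrix(M.T@G).as_rotvec());t=G.T@(np.array(goal)-p)
    print('t',round(s['t'],2),'pos',p.round(4),'yawy',np.degrees(np.arctan2(M[1,1],M[0,1])).round(2),'turn',w.round(2),'shift mm',(t*1000).round(1),'F',np.array(s['wrist_force']).round(1),'gw',round(s['grip_width'],4))
E
python3 -c "
from h import *
plan([.45,-.03,.36],3.3)"
```

```text
t 0.1 pos [ 0.1985 -0.4858  0.2306] yawy -67.78 turn [-7.000e-02 -6.000e-02 -7.108e+01] shift mm [ 440.5  277.4 -129.4] F [0.1 0.5 0. ] gw 0.0859
```

```bash
python3 -m pendant '[{"z":-0.05,"wz":-10.4},{"z":-0.05,"wz":-10.4},{"z":-0.03,"wz":-10.4},{"wz":-10.4},{"wz":-10.4}]'; python3 -m pendant '[{"wz":-10.4},{"wz":-8.8},{}]'; python3 -c "
from h import *
plan([.45,-.03,.36],3.3)"
```

```text
t 0.1 pos [ 0.1985 -0.4858  0.2306] yawy -67.78 turn [-7.000e-02 -6.000e-02 -7.108e+01] shift mm [ 440.5  277.4 -129.4] F [0.1 0.5 0. ] gw 0.0859$[0]: bad value
$[0]: bad value
```

```bash
python3 -m pendant '[{"x":0,"y":0,"z":-0.05,"wx":0,"wy":0,"wz":-10.4,"jaw":0},{"x":0,"y":0,"z":-0.05,"wx":0,"wy":0,"wz":-10.4,"jaw":0},{"x":0,"y":0,"z":-0.03,"wx":0,"wy":0,"wz":-10.4,"jaw":0},{"x":0,"y":0,"z":0,"wx":0,"wy":0,"wz":-10.4,"jaw":0},{"x":0,"y":0,"z":0,"wx":0,"wy":0,"wz":-10.4,"jaw":0}]'; python3 -c "
from h import *
plan([.45,-.03,.36],3.3)"
```

```text
t: 0.72
tool_pos: [0.1986, -0.4861, 0.3612]
tool_rot: [-0.0, 0.796, 0.606, 0.0]
wrist_force: [0.0, -0.2, -0.4]
grip_width: 0.0856
t 0.72 pos [ 0.1986 -0.4861  0.3612] yawy -15.44 turn [ -0.    -0.   -18.74] shift mm [440.8 277.3   1.2] F [ 0.  -0.2 -0.4] gw 0.0856
```

```bash
python3 -m pendant '[{"x":0,"y":0,"z":0,"wx":0,"wy":0,"wz":-9.4,"jaw":0},{"x":0,"y":0,"z":0,"wx":0,"wy":0,"wz":-9.4,"jaw":0},{"x":0.049,"y":0.031,"z":0,"wx":0,"wy":0,"wz":0,"jaw":0},{"x":0.049,"y":0.031,"z":0,"wx":0,"wy":0,"wz":0,"jaw":0},{"x":0.049,"y":0.031,"z":0,"wx":0,"wy":0,"wz":0,"jaw":0}]'; python3 -m pendant '[{"x":0.049,"y":0.031,"z":0,"wx":0,"wy":0,"wz":0,"jaw":0},{"x":0.049,"y":0.031,"z":0,"wx":0,"wy":0,"wz":0,"jaw":0},{"x":0.049,"y":0.031,"z":0,"wx":0,"wy":0,"wz":0,"jaw":0},{"x":0.049,"y":0.031,"z":0,"wx":0,"wy":0,"wz":0,"jaw":0},{"x":0.049,"y":0.031,"z":0,"wx":0,"wy":0,"wz":0,"jaw":0}]';python3 -m pendant '[{"x":0.049,"y":0.031,"z":0,"wx":0,"wy":0,"wz":0,"jaw":0},{"x":0,"y":0,"z":0,"wx":0,"wy":0,"wz":0,"jaw":0},{"x":0,"y":0,"z":0,"wx":0,"wy":0,"wz":0,"jaw":0}]'; python3 -c "
from h import *
plan([.45,-.03,.36],3.3)
snap('wrist','w1',scale=1.5)"
```

```text
t: 1.35
tool_pos: [0.2842, -0.3327, 0.3608]
tool_rot: [-0.0, 0.688, 0.725, 0.0]
wrist_force: [0.7, 0.1, 0.2]
grip_width: 0.0852
t: 1.98
tool_pos: [0.4261, -0.0797, 0.3611]
tool_rot: [0.0, 0.688, 0.725, -0.0]
wrist_force: [1.0, 0.5, 0.2]
grip_width: 0.0852
t: 2.35
tool_pos: [0.4538, -0.0311, 0.361]
tool_rot: [-0.0, 0.688, 0.726, -0.0]
wrist_force: [-1.0, -0.0, 0.7]
grip_width: 0.0855
t 2.35 pos [ 0.4538 -0.0311  0.361 ] yawy 3.04 turn [-0.05  0.01 -0.26] shift mm [ 1.3 -3.7  1. ] F [-1.  -0.   0.7] gw 0.0855
```

View pics/w1.png

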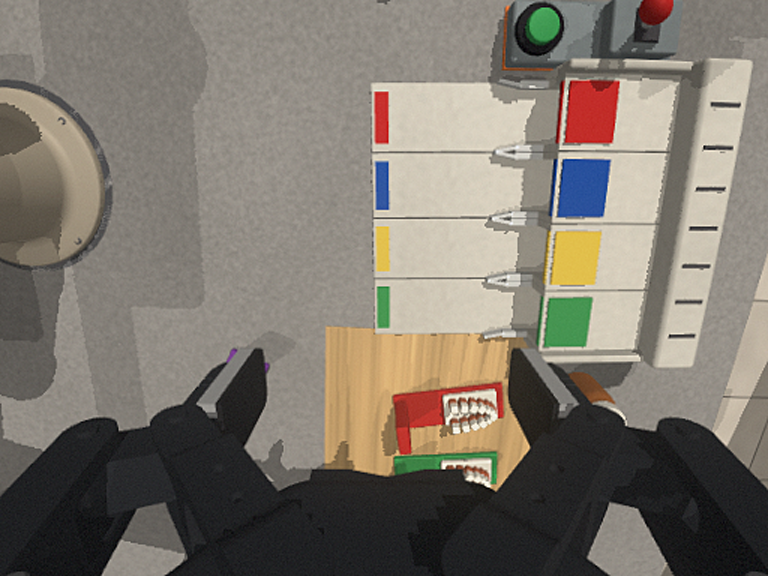

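```bash
python3 - <<'E'
from h import *
im=np.load('pics/w1.npz')['im']
cv2.imwrite('pics/w1a.png',cv2.resize(im[45:245,240:380],None,fx=4,fy=4,interpolation=cv2.INTER_CUBIC)[:600])
im,P=cloud('wrist','w1')
hsv=cv2.cvtColor(im,cv2.COLOR_BGR2HSV)
for n,lo,hi in [('yellow',22,35),('blue',105,125),('green',55,80),('red',0,8)]:
    m=((hsv[...,0]>=lo)&(hsv[...,0]<=hi)&(hsv[...,1]>150)&(hsv[...,2]>60)).astype(np.uint8)
    k,l,s,c=cv2.connectedComponentsWithStats(m)
    for i in range(1,k):
        if s[i,4]>60:
            q=P[l==i];print(n,s[i],c[i].round(1),np.nanmean(q,0).round(4),np.nanmedian(q[:,2]).round(4))
for u,v in [(373,83),(374,333)]: print(px('wrist','w1',u/1.5+1,v/1.5), px('wrist','w1',u/1.5,v/1.5,z=.004))
E
```

```text
yellow [251 151   8  30 223] [254.8 165. ] [ 0.4501 -0.0619  0.0059] 0.0059
yellow [ 367  155   34   35 1019] [383.1 171.7] [ 0.663  -0.05    0.0638] 0.0638
blue [ 372  106   35   38 1154] [388.5 124.6] [0.6584 0.0264 0.0638] 0.0638
blue [251 108   8  32 256] [254.5 123.5] [0.4459 0.0129 0.0059] 0.0059
green [351   6  22  23 166] [362.3  19.6] [0.5955 0.1734 0.0621] 0.0628
red [426   0  23  17 275] [436.8   6.7] [0.6695 0.1781 0.1214] 0.1223
red [ 377   54   36   41 1322] [394.1  73.8] [0.6541 0.102  0.0638] 0.0638
red [250  61   9  35 307] [254.   77.6] [0.4412 0.0895 0.0058] 0.0058
red [ 262  255   74   48 1125] [285.9 273.2] [ 0.5247 -0.2764  0.0213] 0.0093
[0.43213606 0.12479954 0.00426323] [0.4304487  0.12475782 0.004     ]
[ 0.44711091 -0.17682084  0.00309743] [ 0.44515285 -0.17653783  0.004     ]
```

View pics/w1a.png

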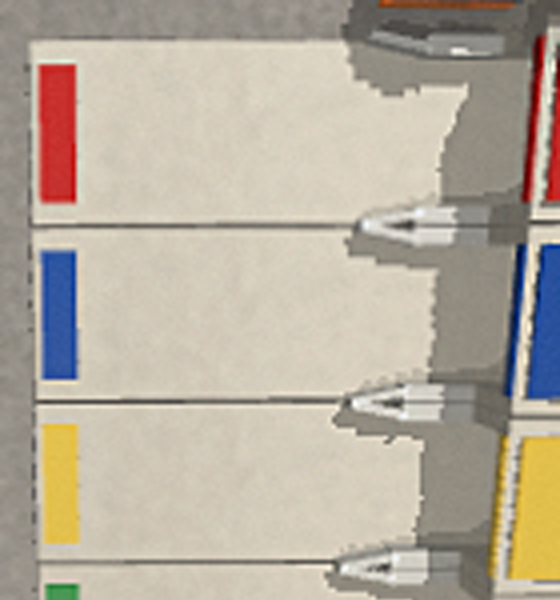

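```bash
python3 - <<'E'
from h import *
im,P=cloud('wrist','w1')
th=np.radians(3.36);X=np.array([np.cos(th),np.sin(th)]);Y=np.array([-X[1],X[0]])
A=P[...,:2]@X;B=P[...,:2]@Y;Z=P[...,2]
for n,yc in [('red',.0634),('blue',-.0127),('yellow',-.0883),('green',-.1645)]:
    m=(abs(B-yc)<.02)&(A>.55)&(A<.75)
    roof=m&(Z>.056)&(Z<.07); 
    print(n,'roof front',np.nanpercentile(A[roof],[0,1,3]).round(4),'roof z',np.nanmedian(Z[roof&(A>.68)]).round(4))
    m=(abs(B-yc)<.02)&(A>.40)&(A<.47)
    print('  floor', np.nanmin(A[m&(Z>.0025)]).round(4), np.nanmedian(Z[(abs(B-yc)<.02)&(A>.46)&(A<.5)]).round(4), 'bench',np.nanmedian(Z[(abs(B-yc)<.02)&(A>.38)&(A<.42)]).round(4))
# side edges of roof
m=(A>.64)&(A<.70)&(Z>.056)&(Z<.066); print('roof y', np.nanpercentile(B[m],[.2,99.8]))
for c,(b) in {'red':(.4412,.0895),'blue':(.4459,.0129),'yellow':(.4501,-.0619)}.items(): print(c,np.array(b)@Y)
# red carrier + others
E
```

```text
red roof front [0.6272 0.628  0.6298] roof z 0.0615
  floor 0.4006 0.0052 bench 0.0013
blue roof front [0.6272 0.6278 0.6293] roof z 0.0614
  floor 0.4 0.0051 bench 0.001
yellow roof front [0.6273 0.6288 0.6306] roof z 0.0614
  floor 0.4008 0.0053 bench 0.0015
green roof front [0.6282 0.6291 0.6308] roof z 0.0614
  floor 0.4015 0.0051 bench 0.0011
roof y [-0.20395929  0.16361585]
red 0.06348765632972526
blue -0.013256131819856078
yellow -0.0881737094623151
```

```bash
cat >> h.py <<'E'
th=np.radians(3.36);X=np.array([np.cos(th),np.sin(th),0]);Y=np.array([-X[1],X[0],0])
def U(a,b,z): return a*X+b*Y+np.array([0,0,z])
def toU(p): return np.array([p@X,p@Y,p[2]])
E
python3 -c "
from h import *
plan(U(.61,.10,.26),3.36)"
```

```text
t 2.4 pos [ 0.4537 -0.0316  0.3612] yawy 2.97 turn [-0.02  0.02 -0.39] shift mm [158.2 159.  101.2] F [-0.7  0.1 -0.1] gw 0.0855
```

```bash
python3 -m pendant '[{"x":0.04,"y":0.04,"z":0.025,"wx":0,"wy":0,"wz":-0.4,"jaw":255},{"x":0.04,"y":0.04,"z":0.025,"wx":0,"wy":0,"wz":0,"jaw":255},{"x":0.04,"y":0.04,"z":0.025,"wx":0,"wy":0,"wz":0,"jaw":255},{"x":0.038,"y":0.039,"z":0.026,"wx":0,"wy":0,"wz":0,"jaw":255},{"x":0,"y":0,"z":0,"wx":0,"wy":0,"wz":0,"jaw":255}]' 30; python3 -m pendant '[{"x":0,"y":0,"z":0,"wx":0,"wy":0,"wz":0,"jaw":255}]'; python3 -c "
from h import *
plan(U(.61,.10,.26),3.36)
snap('wrist','w2',scale=1.5)"
```

```text
t: 3.02
tool_pos: [0.6037, 0.1364, 0.254]
tool_rot: [-0.003, 0.685, 0.728, -0.004]
wrist_force: [-0.1, -0.9, -0.2]
grip_width: -0.0002
t: 3.15
tool_pos: [0.6037, 0.1344, 0.2609]
tool_rot: [0.0, 0.686, 0.727, 0.0]
wrist_force: [-0.2, -0.4, 0.7]
grip_width: -0.0
t 3.15 pos [0.6037 0.1344 0.2609] yawy 3.31 turn [ 0.03  0.02 -0.05] shift mm [ 1.2 -0.5  0.9] F [-0.2 -0.4  0.7] gw -0.0
```

View pics/w2.png

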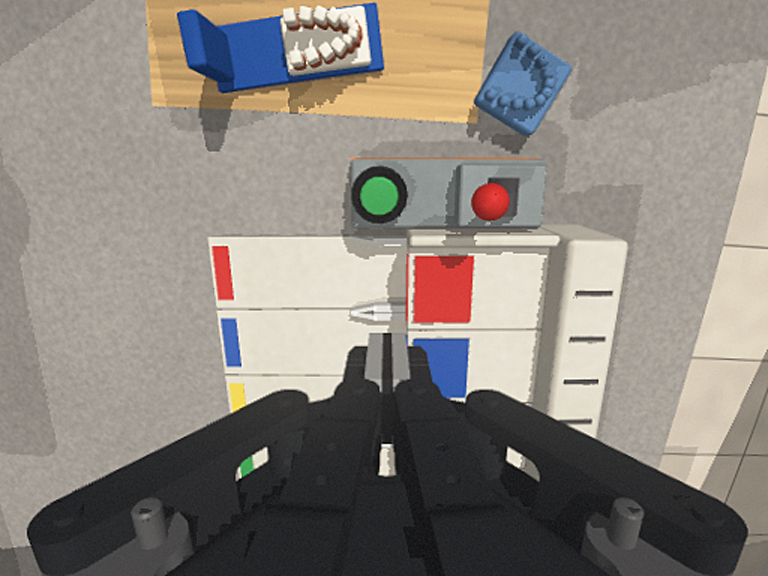

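```bash
python3 - <<'E'
from h import *
im,P=cloud('wrist','w2');hsv=cv2.cvtColor(im,cv2.COLOR_BGR2HSV)
for n,(u,v),lo,hi in[('ball',(491,202),0,8),('btn',(380,195),40,90)]:
    u/=1.5;v/=1.5
    m=(hsv[...,0]>=lo)&(hsv[...,0]<=hi)&(hsv[...,1]>130);uu,vv=np.meshgrid(np.arange(512),np.arange(384));m&=np.hypot(uu-u,vv-v)<20
    q=P[m]; q=np.stack([q@X,q@Y,q[:,2]],1); print(n,m.sum(),np.nanmedian(q,0).round(4),np.nanpercentile(q,[3,97],axis=0).round(4))
    if n=='ball':
        q=q[q[:,2]>.1];A=np.c_[2*q,np.ones(len(q))];s=np.linalg.lstsq(A,(q**2).sum(1),rcond=None)[0];print('centre',s[:3],'rad',np.sqrt(s[3]+s[:3]@s[:3]))
for u,v in [(470,225),(535,180),(420,205)]:print(toU(px('wrist','w2',u/1.5,v/1.5)).round(4))
E
```

```text
ball 490 [0.6806 0.1442 0.1233] [[0.6711 0.1326 0.116 ]
 [0.692  0.1547 0.127 ]]
centre [0.68283769 0.14315752 0.11423967] rad 0.012696194019089535
btn 509 [0.6041 0.1435 0.063 ] [[0.5907 0.1302 0.0613]
 [0.6175 0.1566 0.0643]]
[0.6798 0.1194 0.066 ]
[0.7306 0.1559 0.0657]
[0.6402 0.1333 0.0414]
```

```bash
python3 -m pendant '[{"x":0.044,"y":0.02,"z":0.04,"wx":0,"wy":0,"wz":0,"jaw":255},{"x":0,"y":0,"z":0.06,"wx":0,"wy":0,"wz":0,"jaw":255},{"x":0,"y":0,"z":0.06,"wx":0,"wy":0,"wz":0,"jaw":255},{"x":0,"y":0.005,"z":0,"wx":0,"wy":0,"wz":0,"jaw":255},{"x":0,"y":0.0,"z":0,"wx":0,"wy":0,"wz":0,"jaw":255}]'; python3 -c "
from h import *
plan(U(.66,.1435,.098),3.36);print(toU(pose()[1]))"
```

```text
t: 3.82
tool_pos: [0.6279, 0.1807, 0.1053]
tool_rot: [0.002, 0.686, 0.727, 0.003]
wrist_force: [0.1, 0.3, 1.5]
grip_width: -0.0
t 3.83 pos [0.6279 0.1807 0.1053] yawy 3.34 turn [ 0.37 -0.05 -0.02] shift mm [-0.1 22.6  7.3] F [0.1 0.3 1.5] gw -0.0
[0.63740964 0.14356806 0.10529651]
```

```bash
python3 -m pendant '[{"x":0,"y":0.006,"z":0.001,"wx":0,"wy":0,"wz":0,"jaw":255},{"x":0,"y":0.006,"z":0,"wx":0,"wy":0,"wz":0,"jaw":255},{"x":0,"y":0.006,"z":0,"wx":0,"wy":0,"wz":0,"jaw":255},{"x":0,"y":0.006,"z":0,"wx":0,"wy":0,"wz":0,"jaw":255},{"x":0,"y":0.006,"z":0,"wx":0,"wy":0,"wz":0,"jaw":255}]'; python3 -m pendant '[{"x":0,"y":0.006,"z":0,"wx":0,"wy":0,"wz":0,"jaw":255},{"x":0,"y":0.006,"z":0,"wx":0,"wy":0,"wz":0,"jaw":255},{"x":0,"y":0.006,"z":0,"wx":0,"wy":0,"wz":0,"jaw":255},{"x":0,"y":0.006,"z":0,"wx":0,"wy":0,"wz":0,"jaw":255}]'; python3 -c "
from h import *
print(toU(pose()[1]))"
```

```text
t: 4.45
tool_pos: [0.656, 0.1831, 0.0995]
tool_rot: [-0.0, 0.686, 0.728, -0.0]
wrist_force: [-2.2, 0.3, 0.9]
grip_width: -0.0004
t: 4.95
tool_pos: [0.6801, 0.1845, 0.0994]
tool_rot: [0.0, 0.686, 0.728, -0.0]
wrist_force: [-1.1, -0.4, 1.2]
grip_width: -0.0001
[0.6897664  0.1442765  0.09937685]
```

```bash
python3 -m pendant '[{"x":0,"y":0.005,"z":0,"wx":0,"wy":0,"wz":0,"jaw":255},{"x":0,"y":0.005,"z":0,"wx":0,"wy":0,"wz":0,"jaw":255},{"x":0,"y":0.004,"z":0,"wx":0,"wy":0,"wz":0,"jaw":255}]'; python3 -m pendant '[{"x":0,"y":0.003,"z":0,"wx":0,"wy":0,"wz":0,"jaw":255}]';python3 -m pendant '[{"x":0,"y":0.003,"z":0,"wx":0,"wy":0,"wz":0,"jaw":255}]'; python3 -c "
from h import *
print(toU(pose()[1]));snap('scene','s1',(240,130,400,250),4);snap('wrist','w3',scale=1.5)"
```

```text
t: 5.32
tool_pos: [0.6938, 0.1852, 0.0989]
tool_rot: [-0.0, 0.686, 0.728, -0.0]
wrist_force: [-1.0, 0.2, -1.1]
grip_width: 0.0003
t: 5.45
tool_pos: [0.6952, 0.1854, 0.0988]
tool_rot: [-0.002, 0.686, 0.728, -0.002]
wrist_force: [-18.1, -2.2, 4.1]
grip_width: 0.0003
t: 5.58
tool_pos: [0.6957, 0.1855, 0.0987]
tool_rot: [-0.004, 0.685, 0.728, -0.005]
wrist_force: [-33.6, -4.9, 11.1]
grip_width: -0.0002
[0.70536307 0.14438947 0.09873193]
```

View pics/s1.png

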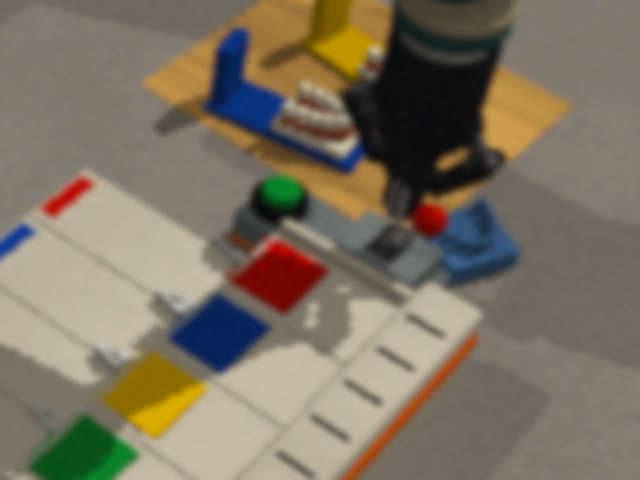

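View pics/w3.png

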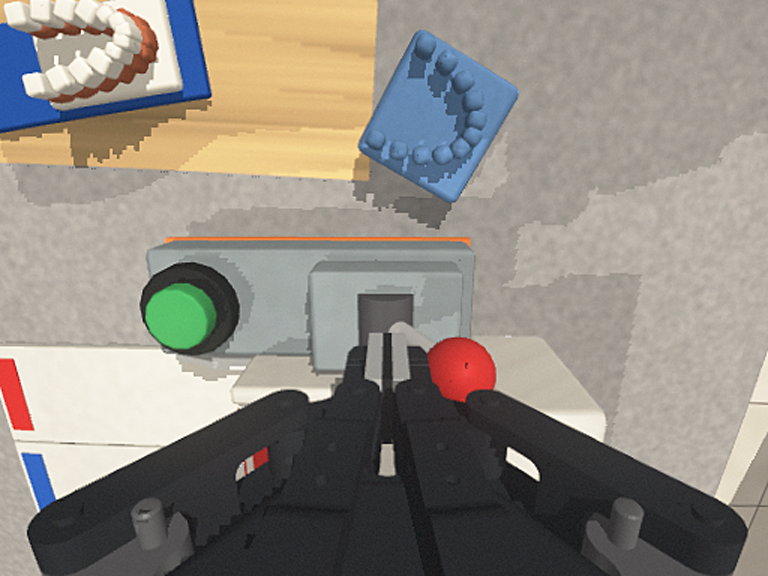

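```bash
python3 -m pendant '[{"x":0,"y":-0.01,"z":0,"wx":0,"wy":0,"wz":0,"jaw":255},{"x":0,"y":-0.02,"z":0,"wx":0,"wy":0,"wz":0,"jaw":255},{"x":0,"y":-0.03,"z":-0.04,"wx":0,"wy":0,"wz":0,"jaw":0},{"x":0,"y":-0.03,"z":-0.05,"wx":0,"wy":0,"wz":0,"jaw":0},{"x":0,"y":-0.03,"z":-0.06,"wx":0,"wy":0,"wz":0,"jaw":0}]'; python3 -c "
from h import *
plan(U(.52,.17,.26),3.36)"
```

```text
t: 6.3
tool_pos: [0.5809, 0.1785, 0.2468]
tool_rot: [0.0, 0.686, 0.728, 0.0]
wrist_force: [1.0, 0.4, 0.8]
grip_width: 0.054
t 6.3 pos [0.5809 0.1785 0.2468] yawy 3.41 turn [0.01 0.01 0.05] shift mm [ 25.9 -70.4 -13.2] F [1.  0.4 0.8] gw 0.054
```

```bash
python3 -m pendant '[{"x":0.035,"y":-0.035,"z":-0.02,"wx":0,"wy":0,"wz":0,"jaw":0},{"x":0.035,"y":-0.035,"z":-0.02,"wx":0,"wy":0,"wz":0,"jaw":0},{"x":0.0,"y":0,"z":0,"wx":0,"wy":0,"wz":0,"jaw":0},{"x":0,"y":0,"z":0,"wx":0,"wy":0,"wz":0,"jaw":0}]'; python3 -c "
from h import *
snap('wrist','w4',scale=1.5);plan([.5,.3,.3])"
```

```text
t: 6.8
tool_pos: [0.5082, 0.2441, 0.2852]
tool_rot: [0.0, 0.686, 0.728, 0.0]
wrist_force: [-0.1, -0.4, -1.2]
grip_width: 0.0856
t 6.85 pos [0.5084 0.2437 0.2846] yawy 3.37 turn [-0.03  0.04  0.  ] shift mm [ 56.7  -5.1 -15.4] F [ 0.4 -0.5 -0.4] gw 0.0852
```

View pics/w4.png

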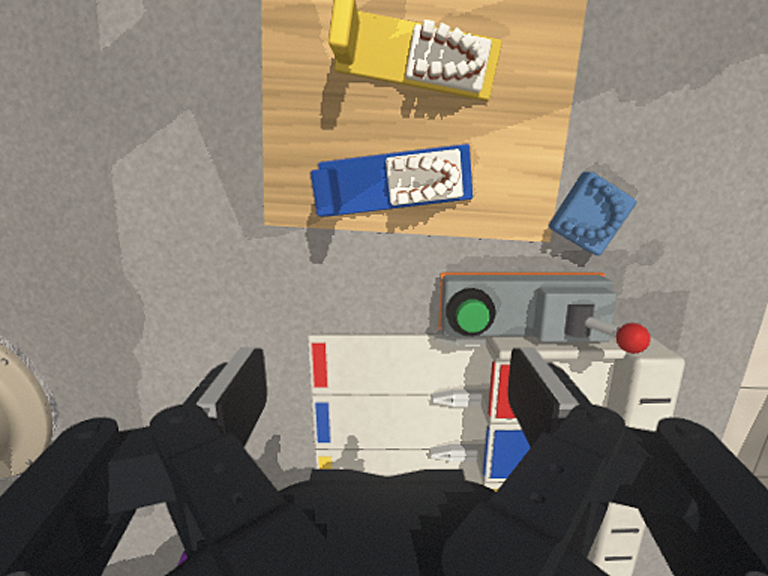

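```bash
cat >> h.py <<'E'
HUE={'yellow':(20,36),'blue':(105,125),'green':(50,85),'red':(0,8)}
def carrier(name,fn,col,c,rad=.13):
    im,P=cloud(name,fn);hsv=cv2.cvtColor(im,cv2.COLOR_BGR2HSV);lo,hi=HUE[col]
    m=(hsv[...,0]>=lo)&(hsv[...,0]<=hi)&(hsv[...,1]>140)&(np.hypot(P[...,0]-c[0],P[...,1]-c[1])<rad)
    q=P[m];q=q[~np.isnan(q[:,0])]
    zb=np.median(q[q[:,2]<.03,2])
    top=q[q[:,2]>zb+.055];tc=np.median(top,0)
    base=q[abs(q[:,2]-zb)<.006]
    # whole-plan rectangle: base pts + arch pts (white, height up to .04 near)
    r1=cv2.minAreaRect(base[:,:2].astype(np.float32)*1000)
    bx=cv2.boxPoints(r1)/1000
    far=bx[np.argsort(-np.hypot(*(bx-tc[:2]).T))[:2]];nose=far.mean(0);near=bx[np.argsort(np.hypot(*(bx-tc[:2]).T))[:2]].mean(0)
    d=nose-near;yaw=np.arctan2(d[1],d[0]);f=d/np.hypot(*d)
    lat=np.array([-f[1],f[0]])
    t=top[:,:2]-nose
    print(col,'rect mm',np.round(r1[1],1),'yaw',np.degrees(yaw).round(2),'zbase_top',zb.round(4),'nose',nose.round(4),'grip from nose',(nose-.14*f).round(4),'plate top mid',tc.round(4),'along',np.percentile(t@f,[2,50,98]).round(4),'lat',np.percentile(t@lat,[2,50,98]).round(4),'n',len(top),len(base))
    # plate's own direction from top-view: rotating calipers
    r2=cv2.minAreaRect(top[:,:2].astype(np.float32)*1000);print('   plate rect',np.round(r2[0],1),np.round(r2[1],1),round(r2[2],1))
    return nose-.14*f,np.degrees(yaw)
E
python3 - <<'E'
from h import *
carrier('wrist','w4','blue',(.50,.29));carrier('wrist','w4','yellow',(.51,.41),.11)
carrier('top','t0','blue',(.50,.29));carrier('top','t0','yellow',(.51,.41),.11)
print(px('wrist','w4',300/1.5,120/1.5))
print(toU(px('wrist','w4',632/1.5,338/1.5)))
E
```

```text
blue rect mm [147.3  52.6] yaw 10.2 zbase_top 0.0091 nose [0.5879 0.311 ] grip from nose [0.4501 0.2862] plate top mid [0.4516 0.2858 0.0708] along [-0.1461 -0.1382 -0.0493] lat [-0.0657 -0.0004  0.0189] n 379 1616
   plate rect [506.  270.9] [126.6  77.3] 3.0
yellow rect mm [ 55.2 150.6] yaw -6.21 zbase_top 0.0091 nose [0.6024 0.4057] grip from nose [0.4633 0.4209] plate top mid [0.4628 0.4176 0.0707] along [-0.1484 -0.1399 -0.1327] lat [-0.0193 -0.0033  0.0129] n 457 2080
   plate rect [462.3 418.8] [35.  16.6] 84.1
blue rect mm [145.6  52.4] yaw 10.19 zbase_top 0.0077 nose [0.5855 0.3109] grip from nose [0.4477 0.2861] plate top mid [0.4512 0.2844 0.069 ] along [-0.1441 -0.1365 -0.1286] lat [-0.0195 -0.0018  0.0178] n 61 250
   plate rect [451.3 286.7] [16.  39.4] 12.1
yellow rect mm [ 56.9 151.1] yaw -7.13 zbase_top 0.0076 nose [0.6021 0.4054] grip from nose [0.4632 0.4227] plate top mid [0.4635 0.4205 0.069 ] along [-0.1475 -0.1398 -0.1322] lat [-0.0203 -0.0021  0.0175] n 62 327
   plate rect [463.2 421.1] [41.  15.7] 83.2
[0.4179094  0.34966133 0.0019785 ]
[0.72413629 0.14686082 0.12148552]
```

```bash
python3 -c "
from h import *
plan([.451,.286,.12],10.2)"
```

```text
t 6.85 pos [0.5084 0.2437 0.2846] yawy 3.37 turn [-0.04  0.04 -6.83] shift mm [ 51.8 -49.  164.6] F [ 0.4 -0.5 -0.4] gw 0.0852
```

```bash
python3 -m pendant '[{"x":0,"y":0,"z":0,"wx":0,"wy":0,"wz":-6.8,"jaw":105},{"x":0.026,"y":-0.0245,"z":0.04,"wx":0,"wy":0,"wz":0,"jaw":105},{"x":0.026,"y":-0.0245,"z":0.04,"wx":0,"wy":0,"wz":0,"jaw":105},{"x":0,"y":0,"z":0.05,"wx":0,"wy":0,"wz":0,"jaw":105},{"x":0,"y":0,"z":0.02,"wx":0,"wy":0,"wz":0,"jaw":105}]';python3 -m pendant '[{"x":0,"y":0,"z":0,"wx":0,"wy":0,"wz":0,"jaw":105},{"x":0,"y":0,"z":0,"wx":0,"wy":0,"wz":0,"jaw":105}]'; python3 -c "
from h import *
plan([.451,.286,.033],10.2);snap('wrist','w5',scale=1.5);snap('scene','s5',(250,90,410,210),4)"
```

```text
t: 7.48
tool_pos: [0.4493, 0.2853, 0.1308]
tool_rot: [-0.001, 0.642, 0.767, -0.003]
wrist_force: [-0.7, 0.6, 0.1]
grip_width: 0.0502
t: 7.72
tool_pos: [0.4514, 0.2866, 0.1363]
tool_rot: [0.0, 0.642, 0.767, 0.001]
wrist_force: [0.7, -0.2, 0.9]
grip_width: 0.0501
t 7.72 pos [0.4514 0.2866 0.1363] yawy 10.16 turn [ 0.07 -0.02 -0.04] shift mm [ -0.5  -0.5 103.3] F [ 0.7 -0.2  0.9] gw 0.0501
```

View pics/w5.png

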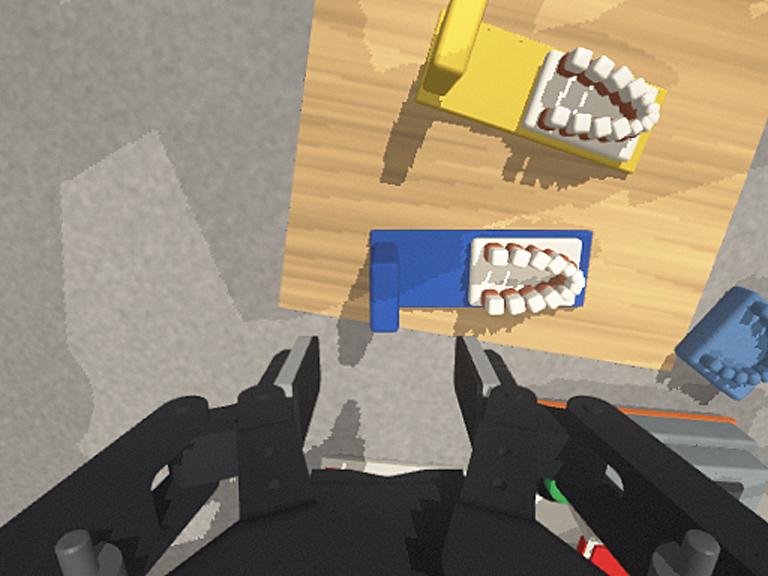

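View pics/s5.png

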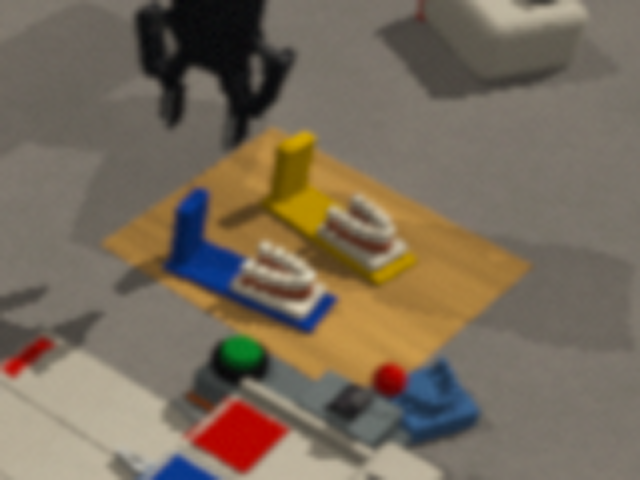

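```bash
python3 -c "
from h import *
carrier('wrist','w5','blue',(.50,.29),.11)"; python3 -m pendant '[{"x":0,"y":0,"z":0.04,"wx":0,"wy":0,"wz":0,"jaw":105},{"x":0,"y":0,"z":0.04,"wx":0,"wy":0,"wz":0,"jaw":105},{"x":0,"y":0,"z":0.022,"wx":0,"wy":0,"wz":0,"jaw":105},{"x":0,"y":0,"z":0.0,"wx":0,"wy":0,"wz":0,"jaw":105},{"x":0,"y":0,"z":0,"wx":0,"wy":0,"wz":0,"jaw":105}]'; python3 -c "
from h import *
plan([.451,.286,.033],10.2);snap('wrist','w6',scale=1.5)"
```

```text
blue rect mm [147.8  53.5] yaw 10.74 zbase_top 0.0092 nose [0.5867 0.3121] grip from nose [0.4492 0.286 ] plate top mid [0.45   0.2884 0.0709] along [-0.1459 -0.1387 -0.1315] lat [-0.017   0.0021  0.0197] n 874 3039
   plate rect [435.1 287.6] [39.1 75.8] 89.0
t: 8.45
tool_pos: [0.4515, 0.2873, 0.0352]
tool_rot: [0.001, 0.641, 0.767, 0.001]
wrist_force: [-0.3, 0.5, -0.1]
grip_width: 0.0503
t 8.45 pos [0.4515 0.2873 0.0352] yawy 10.21 turn [ 0.16 -0.05  0.01] shift mm [-1.2 -0.7  2.2] F [-0.3  0.5 -0.1] gw 0.0503
```

View pics/w6.png

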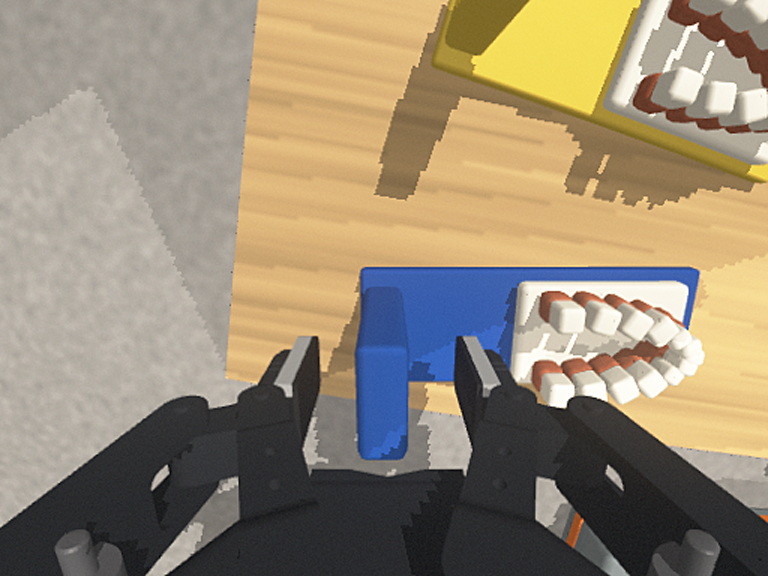

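```bash
python3 -m pendant '[{"x":0,"y":0,"z":0,"wx":0,"wy":0,"wz":0,"jaw":255},{"x":0,"y":0,"z":0,"wx":0,"wy":0,"wz":0,"jaw":255},{"x":0,"y":0,"z":0,"wx":0,"wy":0,"wz":0,"jaw":255},{"x":0,"y":0,"z":0,"wx":0,"wy":0,"wz":0,"jaw":255}]' 60; python3 -m pendant '[{"x":0,"y":0,"z":-0.01,"wx":0,"wy":0,"wz":0,"jaw":255},{"x":0,"y":0,"z":-0.015,"wx":0,"wy":0,"wz":0,"jaw":255},{"x":0,"y":0,"z":0,"wx":0,"wy":0,"wz":0,"jaw":255},{"x":0,"y":0,"z":0,"wx":0,"wy":0,"wz":0,"jaw":255}]'; python3 -c "
from h import *
plan(U(.40,-.0127,.058),3.36);snap('wrist','w7',scale=1.5);snap('scene','s7',(250,90,410,210),4)"
```

```text
t: 9.0
tool_pos: [0.4509, 0.2871, 0.0343]
tool_rot: [0.0, 0.641, 0.767, 0.001]
wrist_force: [-1.3, -0.6, 6.8]
grip_width: 0.0153
t: 9.5
tool_pos: [0.4503, 0.2867, 0.0581]
tool_rot: [-0.0, 0.641, 0.767, -0.0]
wrist_force: [-0.3, -0.2, -3.6]
grip_width: 0.0154
t 9.5 pos [0.4503 0.2867 0.0581] yawy 10.22 turn [-0.01  0.01  6.86] shift mm [-2.725e+02 -6.630e+01  1.000e-01] F [-0.3 -0.2 -3.6] gw 0.0154
```

View pics/w7.png

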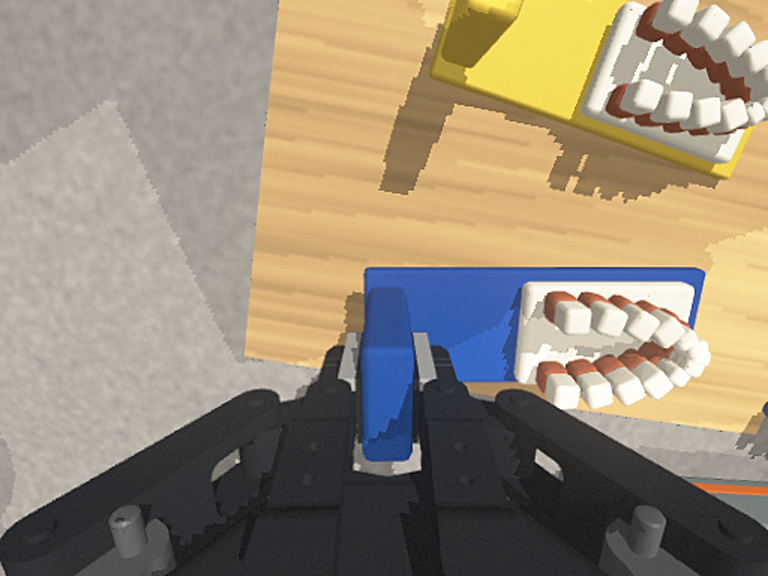

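View pics/s7.png

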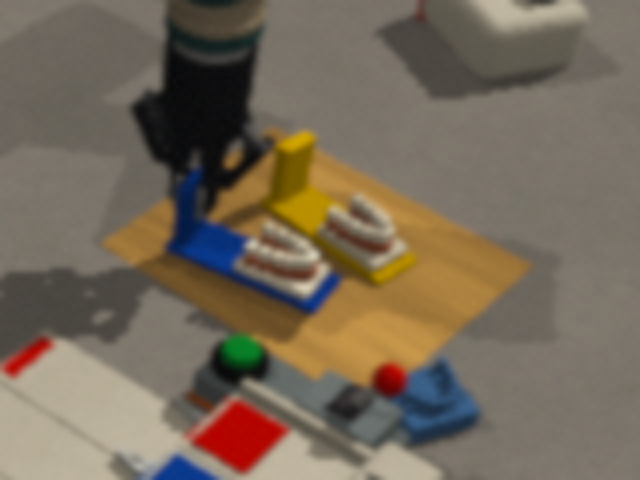

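```bash
python3 -c "
from h import *
f=np.load('pics/w7.npz');print(f['tp']);
import h
im,P=cloud('wrist','w7');hsv=cv2.cvtColor(im,cv2.COLOR_BGR2HSV)
m=(hsv[...,0]>=105)&(hsv[...,0]<=125)&(hsv[...,1]>140)&(np.hypot(P[...,0]-.5,P[...,1]-.29)<.12)&(P[...,2]<.05);q=P[m];print(np.median(q[:,2]))
q=q[abs(q[:,2]-np.median(q[:,2]))<.006];r1=cv2.minAreaRect(q[:,:2].astype(np.float32)*1000);print(r1)"
python3 -m pendant '[{"x":0,"y":-0.03,"z":0,"wx":0,"wy":0,"wz":2.4,"jaw":255},{"x":-0.02,"y":-0.02,"z":0,"wx":0,"wy":0,"wz":2.4,"jaw":255},{"x":-0.04,"y":-0.015,"z":0,"wx":0,"wy":0,"wz":2.06,"jaw":255},{"x":-0.04,"y":0,"z":0,"wx":0,"wy":0,"wz":0,"jaw":255},{"x":-0.04,"y":0,"z":0,"wx":0,"wy":0,"wz":0,"jaw":255}]';python3 -m pendant '[{"x":-0.04,"y":0,"z":0,"wx":0,"wy":0,"wz":0,"jaw":255},{"x":-0.04,"y":0,"z":0,"wx":0,"wy":0,"wz":0,"jaw":255},{"x":-0.03,"y":0,"z":0,"wx":0,"wy":0,"wz":0,"jaw":255},{"x":-0.016,"y":0,"z":0,"wx":0,"wy":0,"wz":0,"jaw":255},{"x":0,"y":0,"z":0,"wx":0,"wy":0,"wz":0,"jaw":255}]';python3 -c "
from h import *
plan(U(.426,-.0127,.042),3.36);snap('wrist','w8',scale=1.5)"
```

```text
[0.45028372 0.2867062  0.05814191]
0.03296309101884974
((514.5726318359375, 298.2237243652344), (148.85496520996094, 53.87661361694336), 10.40936279296875)
t: 10.22
tool_pos: [0.397, 0.1367, 0.0581]
tool_rot: [0.0, 0.686, 0.728, -0.0]
wrist_force: [-0.3, -0.7, -3.0]
grip_width: 0.0151
t: 10.85
tool_pos: [0.4045, 0.0113, 0.0581]
tool_rot: [-0.0, 0.687, 0.727, -0.0]
wrist_force: [0.1, -0.3, -3.7]
grip_width: 0.0152
t 10.85 pos [0.4045 0.0113 0.0581] yawy 3.24 turn [-0.03  0.   -0.12] shift mm [-0.3 21.5 16.1] F [ 0.1 -0.3 -3.7] gw 0.0152
```

View pics/w8.png

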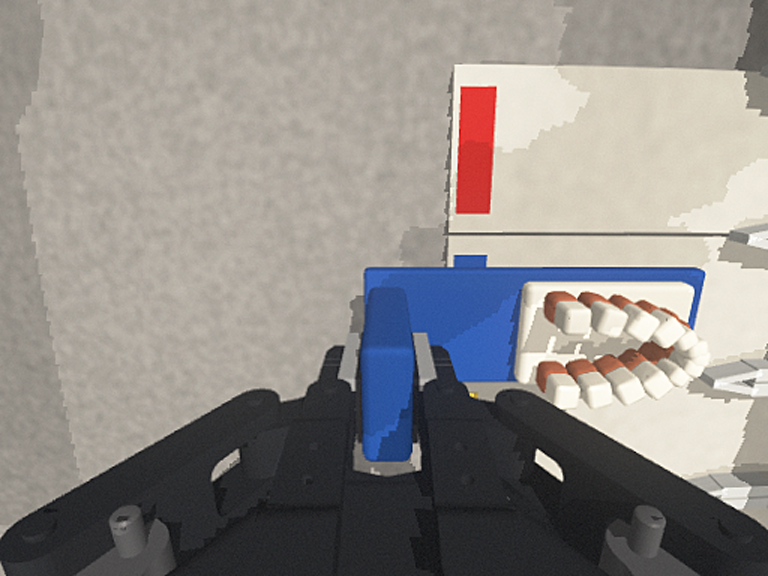

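```bash
python3 -m pendant '[{"x":0,"y":0.011,"z":0.008,"wx":0,"wy":0,"wz":-0.1,"jaw":255},{"x":0,"y":0.01,"z":0.008,"wx":0,"wy":0,"wz":0,"jaw":255},{"x":0,"y":0,"z":0.002,"wx":0,"wy":0,"wz":0,"jaw":255},{"x":0,"y":0,"z":0.001,"wx":0,"wy":0,"wz":0,"jaw":255},{"x":0,"y":0,"z":0,"wx":0,"wy":0,"wz":0,"jaw":255}]';python3 -m pendant '[{"x":0,"y":0,"z":0.001,"wx":0,"wy":0,"wz":0,"jaw":255},{"x":0,"y":0,"z":0,"wx":0,"wy":0,"wz":0,"jaw":255}]'; python3 -c "
from h import *
s,p,M=pose();print(toU(p))"
```

```text
t: 11.52
tool_pos: [0.4255, 0.0135, 0.0395]
tool_rot: [0.0, 0.685, 0.728, 0.0]
wrist_force: [-0.5, -0.3, -3.0]
grip_width: 0.0151
t: 11.78
tool_pos: [0.4256, 0.0133, 0.0384]
tool_rot: [0.0, 0.685, 0.728, 0.0]
wrist_force: [-0.1, 0.8, -2.7]
grip_width: 0.0152
[ 0.42568612 -0.01169742  0.03842794]
```

```bash
python3 -m pendant '[{"x":-0.001,"y":0,"z":0.001,"wx":0,"wy":0,"wz":0.1,"jaw":255},{"x":0,"y":0,"z":0,"wx":0,"wy":0,"wz":0,"jaw":255}]';python3 -m pendant '[{"x":0,"y":0.01,"z":0.0,"wx":0,"wy":0,"wz":0,"jaw":255},{"x":0,"y":0.01,"z":0,"wx":0,"wy":0,"wz":0,"jaw":255},{"x":0,"y":0,"z":0,"wx":0,"wy":0,"wz":0,"jaw":255}]'; python3 -c "
from h import *
s,p,M=pose();print(toU(p))"
```

```text
t: 12.02
tool_pos: [0.4263, 0.0125, 0.0382]
tool_rot: [0.0, 0.686, 0.728, 0.001]
wrist_force: [-2.4, 3.7, 6.0]
grip_width: 0.0152
t: 12.4
tool_pos: [0.4472, 0.0132, 0.0382]
tool_rot: [0.001, 0.686, 0.727, 0.001]
wrist_force: [2.9, -0.2, 3.3]
grip_width: 0.0149
[ 0.44721487 -0.01302257  0.03822341]
```

```bash
python3 -m pendant '[{"x":0,"y":0.01,"z":0.0,"wx":0,"wy":0,"wz":0,"jaw":255},{"x":0,"y":0.01,"z":0,"wx":0,"wy":0,"wz":0,"jaw":255},{"x":0,"y":0.01,"z":0,"wx":0,"wy":0,"wz":0,"jaw":255},{"x":0,"y":0.01,"z":0.0,"wx":0,"wy":0,"wz":0,"jaw":255},{"x":0,"y":0,"z":0,"wx":0,"wy":0,"wz":0,"jaw":255}]';python3 -m pendant '[{"x":0,"y":0.01,"z":0.0,"wx":0,"wy":0,"wz":0,"jaw":255},{"x":0,"y":0.01,"z":0,"wx":0,"wy":0,"wz":0,"jaw":255},{"x":0,"y":0.01,"z":0,"wx":0,"wy":0,"wz":0,"jaw":255},{"x":0,"y":0.01,"z":0.0,"wx":0,"wy":0,"wz":0,"jaw":255},{"x":0,"y":0,"z":0,"wx":0,"wy":0,"wz":0,"jaw":255}]'; python3 -c "
from h import *
s,p,M=pose();print(toU(p))"
```

```text
t: 13.02
tool_pos: [0.4867, 0.0156, 0.0382]
tool_rot: [0.001, 0.686, 0.728, 0.001]
wrist_force: [2.4, 0.1, 4.3]
grip_width: 0.0155
t: 13.65
tool_pos: [0.5266, 0.018, 0.0382]
tool_rot: [0.001, 0.686, 0.728, 0.001]
wrist_force: [1.4, -0.1, 4.5]
grip_width: 0.0154
[ 0.52673336 -0.01286467  0.03823528]
```

```bash
python3 -m pendant '[{"x":0,"y":0.006,"z":0.0,"wx":0,"wy":0,"wz":0,"jaw":255},{"x":0,"y":0.004,"z":0,"wx":0,"wy":0,"wz":0,"jaw":255},{"x":0,"y":0.002,"z":0,"wx":0,"wy":0,"wz":0,"jaw":255},{"x":0,"y":0.002,"z":0.0,"wx":0,"wy":0,"wz":0,"jaw":255},{"x":0,"y":0.002,"z":0,"wx":0,"wy":0,"wz":0,"jaw":255}]';python3 -m pendant '[{"x":0,"y":0.002,"z":0.0,"wx":0,"wy":0,"wz":0,"jaw":255},{"x":0,"y":0.002,"z":0,"wx":0,"wy":0,"wz":0,"jaw":255}]'; python3 -c "
from h import *
s,p,M=pose();print(toU(p))"
```

```text
t: 14.28
tool_pos: [0.5412, 0.0189, 0.0383]
tool_rot: [-0.0, 0.686, 0.728, -0.0]
wrist_force: [-6.3, -0.3, 9.8]
grip_width: 0.0154
t: 14.52
tool_pos: [0.5452, 0.0192, 0.0382]
tool_rot: [-0.0, 0.686, 0.728, -0.0]
wrist_force: [-6.3, -0.5, 9.2]
grip_width: 0.0156
[ 0.54539523 -0.01282814  0.0382349 ]
```

```bash
for i in 1; do :; done; python3 -m pendant '[{"x":0,"y":0.002,"z":0.0,"wx":0,"wy":0,"wz":0,"jaw":255},{"x":0,"y":0.002,"z":0,"wx":0,"wy":0,"wz":0,"jaw":255}]'; python3 -m pendant '[{"x":0,"y":0.002,"z":0.0,"wx":0,"wy":0,"wz":0,"jaw":255}]'
```

```text
t: 14.78
tool_pos: [0.5492, 0.0194, 0.0383]
tool_rot: [-0.0, 0.686, 0.728, -0.0]
wrist_force: [-5.3, -0.6, 8.9]
grip_width: 0.0151
t: 14.9
tool_pos: [0.5512, 0.0195, 0.0382]
tool_rot: [-0.0, 0.686, 0.727, -0.0]
wrist_force: [-6.6, -0.8, 9.5]
grip_width: 0.0152
```

```bash
python3 -m pendant '[{"x":0,"y":0.002,"z":0.0,"wx":0,"wy":0,"wz":0,"jaw":255}]'
```

```text
t: 15.02
tool_pos: [0.5532, 0.0196, 0.0382]
tool_rot: [-0.0, 0.686, 0.727, -0.0]
wrist_force: [-6.3, -0.0, 9.8]
grip_width: 0.0154
```

```bash
python3 -m pendant '[{"x":0,"y":0.002,"z":0.0,"wx":0,"wy":0,"wz":0,"jaw":255}]';python3 -m pendant '[{"x":0,"y":0.002,"z":0.0,"wx":0,"wy":0,"wz":0,"jaw":255}]'
```

```text
t: 15.15
tool_pos: [0.5532, 0.0196, 0.0382]
tool_rot: [-0.002, 0.686, 0.728, -0.002]
wrist_force: [-28.1, -1.6, 21.8]
grip_width: 0.0157
t: 15.28
tool_pos: [0.5531, 0.0196, 0.0382]
tool_rot: [-0.004, 0.686, 0.728, -0.004]
wrist_force: [-40.3, -2.0, 29.5]
grip_width: 0.0154
```

```bash
python3 -m pendant '[{"x":0,"y":0.002,"z":0.0,"wx":0,"wy":0,"wz":0,"jaw":255}]'
```

```text
t: 15.4
tool_pos: [0.5531, 0.0196, 0.0381]
tool_rot: [-0.006, 0.686, 0.728, -0.006]
wrist_force: [-53.8, -2.8, 37.9]
grip_width: 0.0156
```

```bash
python3 -m pendant '[{"x":0,"y":-0.003,"z":0.0,"wx":0,"wy":0,"wz":0,"jaw":255},{"x":0,"y":-0.0025,"z":0.0,"wx":0,"wy":0,"wz":0,"jaw":255},{"x":0,"y":0,"z":0.0,"wx":0,"wy":0,"wz":0,"jaw":255}]'
```

```text
t: 15.78
tool_pos: [0.5531, 0.0196, 0.0382]
tool_rot: [-0.0, 0.686, 0.727, -0.001]
wrist_force: [-8.5, 0.1, 10.4]
grip_width: 0.0156
```

```bash
python3 -m pendant '[{"x":0,"y":0,"z":0.0,"wx":0,"wy":0,"wz":0,"jaw":115},{"x":0,"y":0,"z":0.0,"wx":0,"wy":0,"wz":0,"jaw":115},{"x":0,"y":0,"z":0.0,"wx":0,"wy":0,"wz":0,"jaw":115}]';python3 -m pendant '[{"x":0,"y":0,"z":-0.02,"wx":0,"wy":0,"wz":0,"jaw":115},{"x":0,"y":0,"z":-0.05,"wx":0,"wy":0,"wz":0,"jaw":115},{"x":0,"y":0,"z":-0.05,"wx":0,"wy":0,"wz":0,"jaw":115},{"x":0,"y":-0.03,"z":-0.05,"wx":0,"wy":0,"wz":0,"jaw":115},{"x":0,"y":0,"z":0,"wx":0,"wy":0,"wz":0,"jaw":115}]'; python3 -c "
from h import *
snap('wrist','w9',scale=1.5);snap('top','t9',(80,80,440,300),2)
for c,p in [('yellow',(.51,.41)),('red',(.55,-.28)),('green',(.56,-.38))]:
  try: carrier('top','t9',c,p,.11 if c=='yellow' else .12)
  except Exception as e: print(c,e)
plan(U(.553,-.0127,.2))"
```

```text
t: 16.15
tool_pos: [0.5539, 0.0198, 0.037]
tool_rot: [-0.0, 0.686, 0.728, -0.0]
wrist_force: [1.1, -0.4, 0.1]
grip_width: 0.0467
t: 16.77
tool_pos: [0.5251, 0.018, 0.2126]
tool_rot: [0.004, 0.686, 0.728, 0.003]
wrist_force: [0.4, 0.3, 1.0]
grip_width: 0.0471
yellow rect mm [ 57.2 152.3] yaw -6.83 zbase_top 0.0072 nose [0.6027 0.4058] grip from nose [0.4637 0.4225] plate top mid [0.4636 0.4208 0.0697] along [-0.1481 -0.1401 -0.1328] lat [-0.0202 -0.0016  0.0188] n 61 331
   plate rect [463.3 421.5] [40.5 15.7] 83.3
red rect mm [148.   60.1] yaw 12.99 zbase_top 0.0067 nose [ 0.6245 -0.2621] grip from nose [ 0.4881 -0.2936] plate top mid [ 0.4879 -0.2875  0.0689] along [-0.1458 -0.1381 -0.1304] lat [-0.012   0.0063  0.0242] n 57 263
   plate rect [ 488.7 -287.7] [15.6 39.5] 12.7
green rect mm [145.7  53.3] yaw 8.05 zbase_top 0.0067 nose [ 0.6294 -0.3742] grip from nose [ 0.4908 -0.3938] plate top mid [ 0.4926 -0.3889  0.0683] along [-0.1436 -0.1365 -0.1286] lat [-0.0156  0.0046  0.0211] n 54 244
   plate rect [ 494.4 -390.7] [15.5 39.9] 7.8
t 16.88 pos [0.5241 0.0181 0.2074] yawy 3.36 turn [ 0.05  0.01 -0.  ] shift mm [-0.  28.7  7.4] F [-0.3 -0.7 -0.1] gw 0.0471
```

View pics/w9.png

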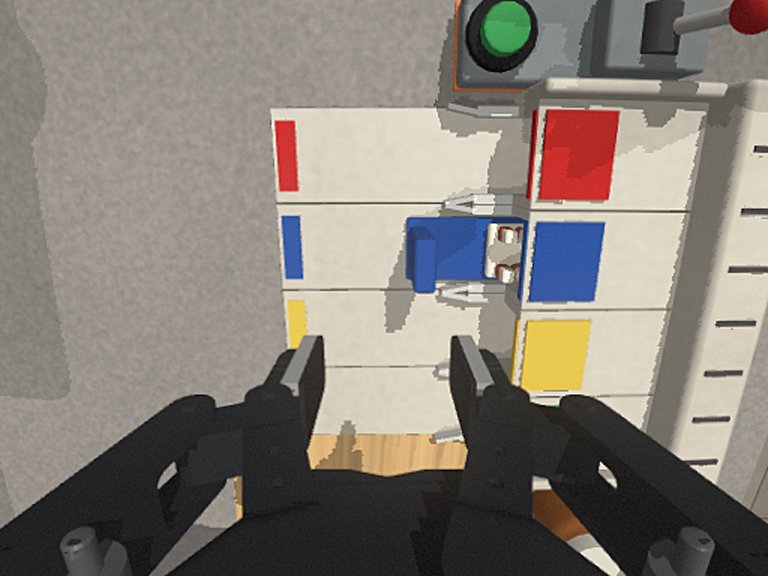

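View pics/t9.png

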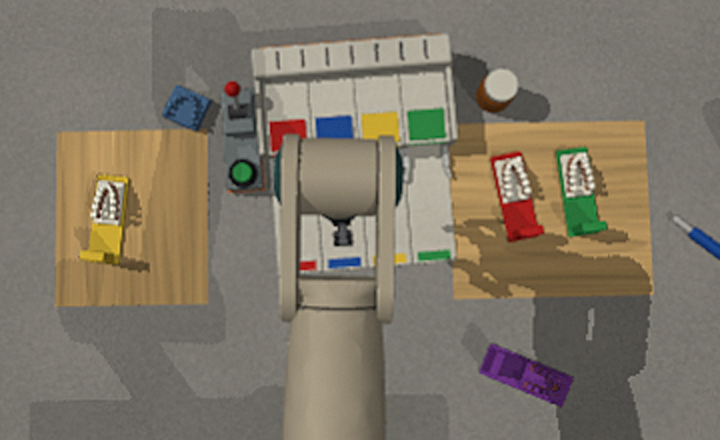

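```bash
python3 -c "
from h import *
plan([.4635,.4195,.15],-6.5)"
```

```text
t 16.88 pos [0.5241 0.0181 0.2074] yawy 3.36 turn [0.05 0.   9.86] shift mm [ 392.  -105.6   57.4] F [-0.3 -0.7 -0.1] gw 0.0471
```

```bash
python3 -m pendant '[{"x":0,"y":0,"z":0,"wx":0,"wy":0,"wz":9.9,"jaw":105},{"x":0.056,"y":-0.015,"z":0,"wx":0,"wy":0,"wz":0,"jaw":105},{"x":0.056,"y":-0.015,"z":0,"wx":0,"wy":0,"wz":0,"jaw":105},{"x":0.056,"y":-0.015,"z":0,"wx":0,"wy":0,"wz":0,"jaw":105},{"x":0.056,"y":-0.015,"z":0,"wx":0,"wy":0,"wz":0,"jaw":105}]';python3 -m pendant '[{"x":0.056,"y":-0.015,"z":0.01,"wx":0,"wy":0,"wz":0,"jaw":105},{"x":0.056,"y":-0.015,"z":0.02,"wx":0,"wy":0,"wz":0,"jaw":105},{"x":0.056,"y":-0.015,"z":0.025,"wx":0,"wy":0,"wz":0,"jaw":105},{"x":0,"y":0,"z":0,"wx":0,"wy":0,"wz":0,"jaw":105},{"x":0,"y":0,"z":0,"wx":0,"wy":0,"wz":0,"jaw":105}]'; python3 -c "
from h import *
snap('wrist','w10',scale=1.5);plan([.4635,.4195,.033],-6.5);carrier('wrist','w10','yellow',(.52,.41),.11)"
```

```text
t: 17.5
tool_pos: [0.4891, 0.2491, 0.2049]
tool_rot: [-0.001, 0.746, 0.666, -0.002]
wrist_force: [1.0, -0.0, 1.4]
grip_width: 0.0498
t: 18.12
tool_pos: [0.4643, 0.4184, 0.1508]
tool_rot: [0.0, 0.746, 0.666, -0.001]
wrist_force: [0.3, -0.1, 0.0]
grip_width: 0.0504
t 18.18 pos [0.4649 0.4181 0.152 ] yawy -6.59 turn [-0.02  0.05 -0.09] shift mm [  1.2  -1.5 119. ] F [-0.1 -0.2  0.9] gw 0.0503
yellow rect mm [ 56.7 149.7] yaw -6.37 zbase_top 0.0091 nose [0.601 0.404] grip from nose [0.4619 0.4195] plate top mid [0.4622 0.4228 0.0709] along [-0.1473 -0.1404 -0.1328] lat [-0.0165  0.0033  0.0211] n 803 3019
   plate rect [461.9 421. ] [40.1 14.8] 83.8
```

View pics/w10.png

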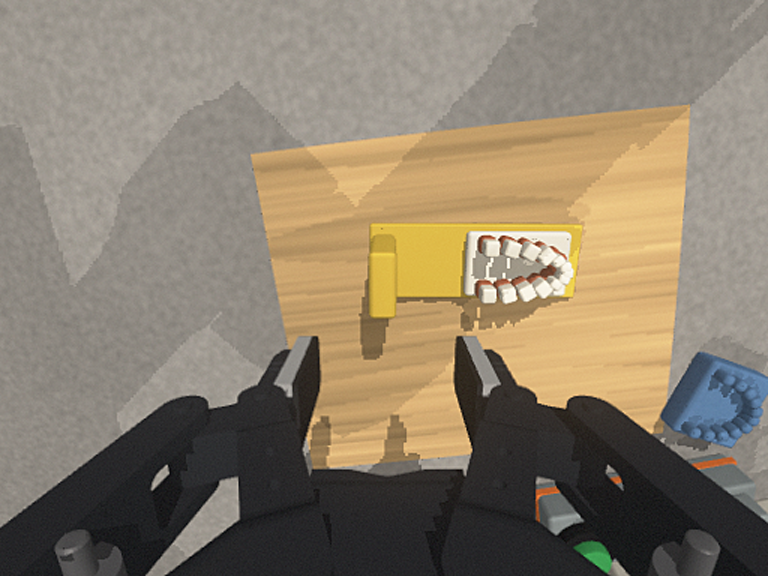

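```bash
python3 -m pendant '[{"x":0.002,"y":-0.003,"z":0.04,"wx":0,"wy":0,"wz":0,"jaw":105},{"x":0,"y":0,"z":0.04,"wx":0,"wy":0,"wz":0,"jaw":105},{"x":0,"y":0,"z":0.038,"wx":0,"wy":0,"wz":0,"jaw":105},{"x":0,"y":0,"z":0.0,"wx":0,"wy":0,"wz":0,"jaw":105},{"x":0,"y":0,"z":0,"wx":0,"wy":0,"wz":0,"jaw":105}]'; python3 -m pendant '[{"x":0,"y":0,"z":0,"wx":0,"wy":0,"wz":0,"jaw":255},{"x":0,"y":0,"z":0,"wx":0,"wy":0,"wz":0,"jaw":255},{"x":0,"y":0,"z":0,"wx":0,"wy":0,"wz":0,"jaw":255},{"x":0,"y":0,"z":0,"wx":0,"wy":0,"wz":0,"jaw":255}]' 60; python3 -m pendant '[{"x":0,"y":0,"z":-0.01,"wx":0,"wy":0,"wz":0,"jaw":255},{"x":0,"y":0,"z":-0.015,"wx":0,"wy":0,"wz":0,"jaw":255},{"x":0,"y":0,"z":0,"wx":0,"wy":0,"wz":0,"jaw":255},{"x":0,"y":0,"z":0,"wx":0,"wy":0,"wz":0,"jaw":255}]'; python3 -c "
from h import *
snap('wrist','w11',scale=1.5)
im,P=cloud('wrist','w11');hsv=cv2.cvtColor(im,cv2.COLOR_BGR2HSV)
m=(hsv[...,0]>=20)&(hsv[...,0]<=36)&(hsv[...,1]>140)&(np.hypot(P[...,0]-.52,P[...,1]-.415)<.12)&(P[...,2]<.05)&(P[...,2]>.02);q=P[m];print(np.median(q[:,2]))
q=q[abs(q[:,2]-np.median(q[:,2]))<.006];r1=cv2.minAreaRect(q[:,:2].astype(np.float32)*1000);print(r1)
plan(U(.40,-.0887,.0591),3.36)"
```

```text
t: 18.8
tool_pos: [0.4632, 0.4213, 0.0371]
tool_rot: [0.0, 0.747, 0.665, 0.002]
wrist_force: [0.5, 0.7, 0.4]
grip_width: 0.0498
t: 19.3
tool_pos: [0.4625, 0.4218, 0.0365]
tool_rot: [0.0, 0.746, 0.666, 0.001]
wrist_force: [-1.1, -0.5, 7.1]
grip_width: 0.0153
t: 19.8
tool_pos: [0.4616, 0.4211, 0.0594]
tool_rot: [0.0, 0.746, 0.666, -0.0]
wrist_force: [0.1, -0.0, -2.1]
grip_width: 0.015
0.03194058848971214
((526.7588500976562, 413.0736999511719), (54.1826286315918, 150.33538818359375), 83.51724243164062)
t 19.85 pos [0.4615 0.421  0.059 ] yawy -6.54 turn [-0.04  0.04 -9.9 ] shift mm [-4.82e+02 -8.54e+01 -1.00e-01] F [-0.1  0.3 -1.9] gw 0.0154
```

View pics/w11.png

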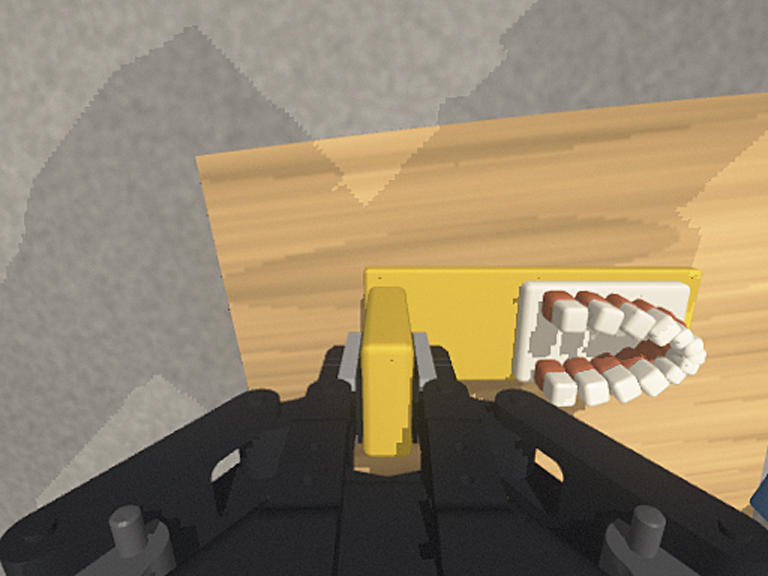

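```bash
python3 -m pendant '[{"x":0,"y":-0.03,"z":0,"wx":0,"wy":0,"wz":-3.3,"jaw":255},{"x":-0.02,"y":-0.04,"z":0,"wx":0,"wy":0,"wz":-3.3,"jaw":255},{"x":-0.04,"y":-0.03,"z":0,"wx":0,"wy":0,"wz":-3.3,"jaw":255},{"x":-0.045,"y":-0.006,"z":0,"wx":0,"wy":0,"wz":0,"jaw":255},{"x":-0.045,"y":0,"z":0,"wx":0,"wy":0,"wz":0,"jaw":255}]';python3 -c "
from h import *
plan(U(.382,-.0887,.0591),3.36)"
```

```text
t: 20.48
tool_pos: [0.3593, 0.2754, 0.0591]
tool_rot: [0.0, 0.686, 0.728, -0.0]
wrist_force: [1.0, -1.0, -1.9]
grip_width: 0.0149
t 20.48 pos [0.3593 0.2754 0.0591] yawy 3.44 turn [-0.03  0.03  0.08] shift mm [-342.6    7.2    0. ] F [ 1.  -1.  -1.9] gw 0.0149
```

```bash
python3 -m pendant '[{"x":-0.045,"y":0.001,"z":0,"wx":0,"wy":0,"wz":0.1,"jaw":255},{"x":-0.045,"y":0.001,"z":0,"wx":0,"wy":0,"wz":0,"jaw":255},{"x":-0.045,"y":0.001,"z":0,"wx":0,"wy":0,"wz":0,"jaw":255},{"x":-0.045,"y":0.001,"z":0,"wx":0,"wy":0,"wz":0,"jaw":255},{"x":-0.045,"y":0.001,"z":0,"wx":0,"wy":0,"wz":0,"jaw":255}]';python3 -m pendant '[{"x":-0.045,"y":0.001,"z":0,"wx":0,"wy":0,"wz":0,"jaw":255},{"x":-0.045,"y":0.001,"z":0,"wx":0,"wy":0,"wz":0,"jaw":255},{"x":-0.015,"y":0,"z":0,"wx":0,"wy":0,"wz":0,"jaw":255},{"x":0,"y":0,"z":0,"wx":0,"wy":0,"wz":0,"jaw":255}]';python3 -c "
from h import *
plan(U(.426,-.0887,.0412),3.36)"
```

```text
t: 21.1
tool_pos: [0.3778, 0.0509, 0.0594]
tool_rot: [0.0, 0.687, 0.727, -0.0]
wrist_force: [1.3, -0.0, -1.6]
grip_width: 0.0148
t: 21.6
tool_pos: [0.3858, -0.0527, 0.0593]
tool_rot: [-0.0, 0.687, 0.726, -0.0]
wrist_force: [-1.3, 0.4, -2.2]
grip_width: 0.0152
t 21.6 pos [ 0.3858 -0.0527  0.0593] yawy 3.15 turn [-0.03 -0.02 -0.21] shift mm [-13.5  43.9  18.1] F [-1.3  0.4 -2.2] gw 0.0152
```

```bash
python3 -m pendant '[{"x":-0.0135,"y":0.015,"z":0,"wx":0,"wy":0,"wz":-0.2,"jaw":255},{"x":0,"y":0.015,"z":0.006,"wx":0,"wy":0,"wz":0,"jaw":255},{"x":0,"y":0.014,"z":0.008,"wx":0,"wy":0,"wz":0,"jaw":255},{"x":0,"y":0,"z":0.003,"wx":0,"wy":0,"wz":0,"jaw":255},{"x":0,"y":0,"z":0,"wx":0,"wy":0,"wz":0,"jaw":255}]';python3 -m pendant '[{"x":0,"y":0,"z":0.001,"wx":0,"wy":0,"wz":0,"jaw":255},{"x":0,"y":0,"z":0,"wx":0,"wy":0,"wz":0,"jaw":255}]';python3 -m pendant '[{"x":0,"y":0,"z":0.001,"wx":0,"wy":0,"wz":0,"jaw":255},{"x":0,"y":0,"z":0,"wx":0,"wy":0,"wz":0,"jaw":255}]'; python3 -c "
from h import *
plan(U(.53,-.0887,.0405),3.36)"
```

```text
t: 22.22
tool_pos: [0.43, -0.0624, 0.0422]
tool_rot: [-0.001, 0.685, 0.729, -0.0]
wrist_force: [-0.8, -0.1, -2.6]
grip_width: 0.015
t: 22.48
tool_pos: [0.4306, -0.0632, 0.0418]
tool_rot: [0.0, 0.685, 0.728, 0.0]
wrist_force: [0.3, 1.2, -2.0]
grip_width: 0.0154
t: 22.72
tool_pos: [0.4307, -0.0633, 0.0406]
tool_rot: [0.0, 0.686, 0.728, 0.0]
wrist_force: [-0.0, 0.2, -2.7]
grip_width: 0.0151
t 22.73 pos [ 0.4307 -0.0633  0.0406] yawy 3.45 turn [0.01 0.   0.09] shift mm [-3.000e-01  1.037e+02  1.000e-01] F [-0.   0.2 -2.7] gw 0.0151
```

```bash
python3 -m pendant '[{"x":0,"y":0,"z":0.0008,"wx":0,"wy":0,"wz":0.1,"jaw":255},{"x":0,"y":0.01,"z":0,"wx":0,"wy":0,"wz":0,"jaw":255},{"x":0,"y":0.01,"z":0,"wx":0,"wy":0,"wz":0,"jaw":255},{"x":0,"y":0.01,"z":0,"wx":0,"wy":0,"wz":0,"jaw":255},{"x":0,"y":0,"z":0,"wx":0,"wy":0,"wz":0,"jaw":255}]';python3 -m pendant '[{"x":0,"y":0.01,"z":0.0,"wx":0,"wy":0,"wz":0,"jaw":255},{"x":0,"y":0.01,"z":0,"wx":0,"wy":0,"wz":0,"jaw":255},{"x":0,"y":0.01,"z":0,"wx":0,"wy":0,"wz":0,"jaw":255},{"x":0,"y":0.01,"z":0.0,"wx":0,"wy":0,"wz":0,"jaw":255},{"x":0,"y":0,"z":0,"wx":0,"wy":0,"wz":0,"jaw":255}]'; python3 -c "
from h import *
plan(U(.545,-.0887,.0405),3.36)"
```

```text
t: 23.35
tool_pos: [0.4624, -0.0616, 0.0404]
tool_rot: [0.001, 0.686, 0.728, 0.001]
wrist_force: [3.2, -0.3, 3.0]
grip_width: 0.0152
t: 23.98
tool_pos: [0.5018, -0.0592, 0.0405]
tool_rot: [0.001, 0.686, 0.728, 0.001]
wrist_force: [2.1, -0.5, 4.1]
grip_width: 0.0153
t 23.98 pos [ 0.5018 -0.0592  0.0405] yawy 3.36 turn [0.15 0.03 0.  ] shift mm [-0.2 47.5 -0. ] F [ 2.1 -0.5  4.1] gw 0.0153
```

```bash
python3 -m pendant '[{"x":0,"y":0.008,"z":0,"wx":0,"wy":0,"wz":0,"jaw":255},{"x":0,"y":0.008,"z":0,"wx":0,"wy":0,"wz":0,"jaw":255},{"x":0,"y":0.008,"z":0,"wx":0,"wy":0,"wz":0,"jaw":255},{"x":0,"y":0.008,"z":0,"wx":0,"wy":0,"wz":0,"jaw":255},{"x":0,"y":0.004,"z":0,"wx":0,"wy":0,"wz":0,"jaw":255}]';python3 -m pendant '[{"x":0,"y":0.003,"z":0.0,"wx":0,"wy":0,"wz":0,"jaw":255},{"x":0,"y":0.002,"z":0,"wx":0,"wy":0,"wz":0,"jaw":255},{"x":0,"y":0.002,"z":0,"wx":0,"wy":0,"wz":0,"jaw":255}]'; python3 -c "
from h import *
plan(U(.545,-.0887,.0405),3.36)"
```

```text
t: 24.6
tool_pos: [0.5363, -0.0571, 0.0404]
tool_rot: [-0.0, 0.686, 0.727, -0.0]
wrist_force: [-6.3, -0.3, 9.6]
grip_width: 0.0149
t: 24.98
tool_pos: [0.5431, -0.0567, 0.0404]
tool_rot: [-0.0, 0.686, 0.727, -0.0]
wrist_force: [-4.7, -0.6, 9.4]
grip_width: 0.0152
t 24.98 pos [ 0.5431 -0.0567  0.0404] yawy 3.35 turn [-0.04  0.01 -0.01] shift mm [-0.2  6.2 -0.1] F [-4.7 -0.6  9.4] gw 0.0152
```

Now one or two rows at a time.

```bash
python3 -m pendant '[{"x":0,"y":0.002,"z":0,"wx":0,"wy":0,"wz":0,"jaw":255},{"x":0,"y":0.002,"z":0,"wx":0,"wy":0,"wz":0,"jaw":255},{"x":0,"y":0.0015,"z":0,"wx":0,"wy":0,"wz":0,"jaw":255}]'
```

```text
t: 25.35
tool_pos: [0.5486, -0.0564, 0.0404]
tool_rot: [-0.0, 0.686, 0.728, -0.0]
wrist_force: [-5.7, -1.0, 9.7]
grip_width: 0.015
```

```bash
python3 -m pendant '[{"x":0,"y":0.0015,"z":0,"wx":0,"wy":0,"wz":0,"jaw":255},{"x":0,"y":0.0015,"z":0,"wx":0,"wy":0,"wz":0,"jaw":255}]'
```

```text
t: 25.6
tool_pos: [0.5516, -0.0562, 0.0404]
tool_rot: [-0.0, 0.686, 0.727, -0.0]
wrist_force: [-5.2, -0.7, 8.0]
grip_width: 0.0149
```

```bash
python3 -m pendant '[{"x":0,"y":0.0015,"z":0,"wx":0,"wy":0,"wz":0,"jaw":255},{"x":0,"y":0.001,"z":0,"wx":0,"wy":0,"wz":0,"jaw":255}]'
```

```text
t: 25.85
tool_pos: [0.554, -0.0561, 0.0404]
tool_rot: [-0.0, 0.686, 0.727, -0.0]
wrist_force: [-4.7, -0.3, 8.6]
grip_width: 0.0153
```

```bash
python3 -m pendant '[{"x":0,"y":0.0015,"z":0,"wx":0,"wy":0,"wz":0,"jaw":255},{"x":0,"y":0.0015,"z":0,"wx":0,"wy":0,"wz":0,"jaw":255}]'
```

```text
t: 26.1
tool_pos: [0.557, -0.0559, 0.0404]
tool_rot: [-0.0, 0.686, 0.727, -0.0]
wrist_force: [-6.0, -0.7, 8.8]
grip_width: 0.0149
```

```bash
python3 -m pendant '[{"x":0,"y":0.0015,"z":0,"wx":0,"wy":0,"wz":0,"jaw":255},{"x":0,"y":0.0015,"z":0,"wx":0,"wy":0,"wz":0,"jaw":255}]'
```

```text
t: 26.35
tool_pos: [0.56, -0.0557, 0.0404]
tool_rot: [-0.0, 0.686, 0.727, -0.0]
wrist_force: [-5.4, 0.7, 8.8]
grip_width: 0.0149
```

```bash
python3 -m pendant '[{"x":0,"y":0.001,"z":0,"wx":0,"wy":0,"wz":0,"jaw":255}]'
```

```text
t: 26.48
tool_pos: [0.561, -0.0557, 0.0404]
tool_rot: [-0.0, 0.686, 0.727, -0.0]
wrist_force: [-5.0, -0.8, 9.5]
grip_width: 0.0151
```

```bash
python3 -m pendant '[{"x":0,"y":0.0015,"z":0,"wx":0,"wy":0,"wz":0,"jaw":255},{"x":0,"y":0.0015,"z":0,"wx":0,"wy":0,"wz":0,"jaw":255}]'
```

```text
t: 26.72
tool_pos: [0.564, -0.0555, 0.0404]
tool_rot: [-0.0, 0.686, 0.727, -0.0]
wrist_force: [-5.6, 0.3, 9.6]
grip_width: 0.0153
```

```bash
python3 -m pendant '[{"x":0,"y":0.0015,"z":0,"wx":0,"wy":0,"wz":0,"jaw":255}]'
```

```text
t: 26.85
tool_pos: [0.5655, -0.0554, 0.0404]
tool_rot: [-0.0, 0.686, 0.727, -0.0]
wrist_force: [-5.9, -0.7, 8.9]
grip_width: 0.0152
```

```bash
python3 -m pendant '[{"x":0,"y":0.001,"z":0,"wx":0,"wy":0,"wz":0,"jaw":255}]'
```

```text
t: 26.98
tool_pos: [0.5665, -0.0553, 0.0404]
tool_rot: [-0.0, 0.686, 0.727, -0.0]
wrist_force: [-5.9, -0.7, 8.1]
grip_width: 0.0153
```

```bash
python3 -m pendant '[{"x":0,"y":0.0015,"z":0,"wx":0,"wy":0,"wz":0,"jaw":255}]'
```

```text
t: 27.1
tool_pos: [0.568, -0.0553, 0.0404]
tool_rot: [-0.0, 0.686, 0.727, -0.0]
wrist_force: [-6.9, 0.1, 8.2]
grip_width: 0.0148
```

```bash
python3 -m pendant '[{"x":0,"y":0.0015,"z":0,"wx":0,"wy":0,"wz":0,"jaw":255}]'
```

```text
t: 27.22
tool_pos: [0.5695, -0.0552, 0.0404]
tool_rot: [-0.0, 0.686, 0.728, -0.0]
wrist_force: [-6.4, -0.9, 8.4]
grip_width: 0.0152
```

```bash
python3 -m pendant '[{"x":0,"y":0.001,"z":0,"wx":0,"wy":0,"wz":0,"jaw":255}]'
```

```text
t: 27.35
tool_pos: [0.5705, -0.0551, 0.0404]
tool_rot: [-0.0, 0.686, 0.727, -0.0]
wrist_force: [-5.7, -0.3, 8.1]
grip_width: 0.0152
```

```bash
python3 -m pendant '[{"x":0,"y":0.001,"z":0,"wx":0,"wy":0,"wz":0,"jaw":255}]'
```

```text
t: 27.48
tool_pos: [0.5715, -0.0551, 0.0404]
tool_rot: [-0.0, 0.686, 0.727, -0.0]
wrist_force: [-5.4, -0.4, 8.5]
grip_width: 0.0153
```

```bash
python3 -m pendant '[{"x":0,"y":0.001,"z":0,"wx":0,"wy":0,"wz":0,"jaw":255}]'
```

```text
t: 27.6
tool_pos: [0.5715, -0.0551, 0.0404]
tool_rot: [-0.001, 0.686, 0.727, -0.001]
wrist_force: [-15.7, -0.8, 15.2]
grip_width: 0.0151
```

```bash
python3 -m pendant '[{"x":0,"y":0.001,"z":0,"wx":0,"wy":0,"wz":0,"jaw":255}]'
```

```text
t: 27.72
tool_pos: [0.5715, -0.055, 0.0404]
tool_rot: [-0.002, 0.686, 0.727, -0.002]
wrist_force: [-23.2, 0.1, 18.5]
grip_width: 0.0152
```

```bash
python3 -m pendant '[{"x":0,"y":0.001,"z":0,"wx":0,"wy":0,"wz":0,"jaw":255}]'
```

```text
t: 27.85
tool_pos: [0.5715, -0.0551, 0.0405]
tool_rot: [-0.003, 0.686, 0.727, -0.003]
wrist_force: [-28.4, -0.8, 22.5]
grip_width: 0.0157
```

```bash
python3 -m pendant '[{"x":0,"y":-0.0025,"z":0,"wx":0,"wy":0,"wz":0,"jaw":255},{"x":0,"y":0,"z":0,"wx":0,"wy":0,"wz":0,"jaw":255},{"x":0,"y":0,"z":0.0,"wx":0,"wy":0,"wz":0,"jaw":115},{"x":0,"y":0,"z":0.0,"wx":0,"wy":0,"wz":0,"jaw":115},{"x":0,"y":0,"z":0.0,"wx":0,"wy":0,"wz":0,"jaw":115}]';python3 -m pendant '[{"x":0,"y":0,"z":-0.02,"wx":0,"wy":0,"wz":0,"jaw":115},{"x":0,"y":0,"z":-0.05,"wx":0,"wy":0,"wz":0,"jaw":115},{"x":0,"y":0,"z":-0.05,"wx":0,"wy":0,"wz":0,"jaw":115},{"x":0,"y":-0.03,"z":-0.05,"wx":0,"wy":0,"wz":0,"jaw":115},{"x":0,"y":0,"z":0,"wx":0,"wy":0,"wz":0,"jaw":115}]'; python3 -c "
from h import *
snap('wrist','w12',scale=1.5);snap('top','t12',(80,80,440,300),2)
for c,p in [('red',(.55,-.28)),('green',(.56,-.38))]:
  try: carrier('top','t12',c,p,.12)
  except Exception as e: print(c,e)
plan([.488,-.288,.2],13)"
```

```text
t: 28.48
tool_pos: [0.5723, -0.0548, 0.0393]
tool_rot: [-0.0, 0.686, 0.728, -0.0]
wrist_force: [-0.1, 0.0, -0.4]
grip_width: 0.0469
t: 29.1
tool_pos: [0.5434, -0.057, 0.2152]
tool_rot: [0.004, 0.686, 0.727, 0.003]
wrist_force: [0.3, -0.2, 0.6]
grip_width: 0.0467
red rect mm [149.4  58.1] yaw 12.85 zbase_top 0.0065 nose [ 0.6245 -0.263 ] grip from nose [ 0.488  -0.2941] plate top mid [ 0.488  -0.2877  0.068 ] along [-0.1457 -0.138  -0.1302] lat [-0.0135  0.007   0.0247] n 55 267
   plate rect [ 488.9 -288.4] [15.8 39.2] 12.7
green rect mm [145.6  52.3] yaw 6.65 zbase_top 0.0067 nose [ 0.6297 -0.3763] grip from nose [ 0.4906 -0.3925] plate top mid [ 0.4925 -0.3891  0.0692] along [-0.1438 -0.1367 -0.1288] lat [-0.0168  0.0029  0.0201] n 57 245
   plate rect [ 494.2 -390.5] [15.9 37.6] 9.9
t 29.2 pos [ 0.5425 -0.0566  0.2098] yawy 3.36 turn [ 0.04  0.01 -9.64] shift mm [-213.2 -105.1    9.8] F [ 0.2  0.2 -0.7] gw 0.0466
```

View pics/w12.png

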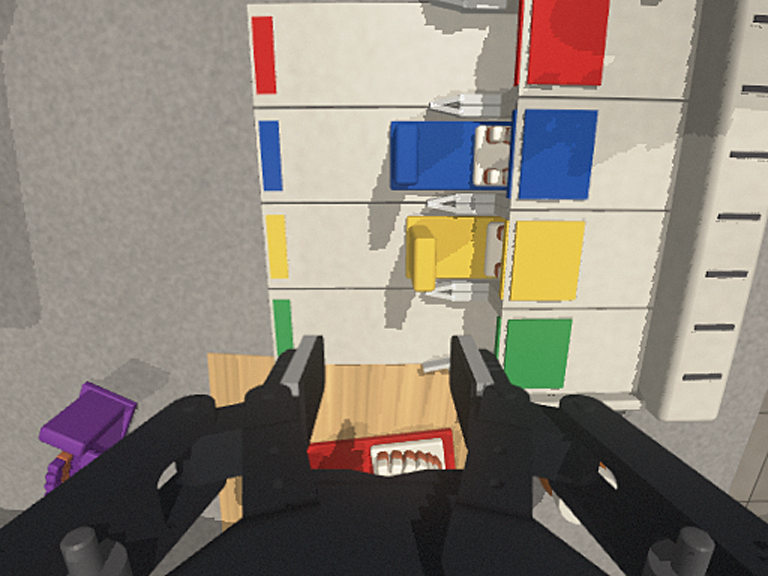

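View pics/t12.png

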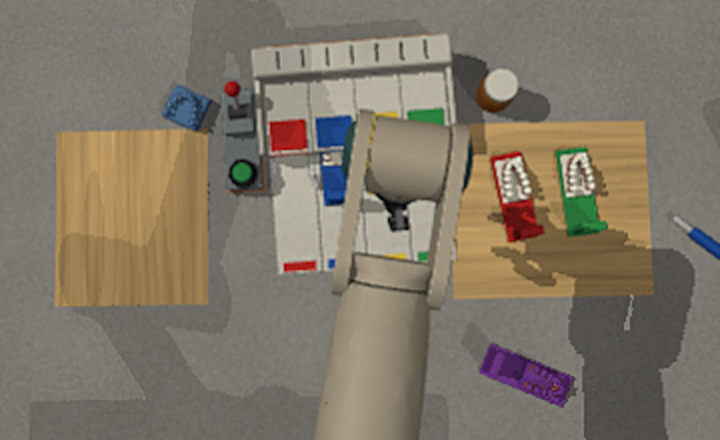

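```bash
python3 -m pendant '[{"x":0,"y":0,"z":0,"wx":0,"wy":0,"wz":-9.4,"jaw":105},{"x":-0.054,"y":-0.0265,"z":0,"wx":0,"wy":0,"wz":0,"jaw":105},{"x":-0.054,"y":-0.0265,"z":0.01,"wx":0,"wy":0,"wz":0,"jaw":105},{"x":-0.054,"y":-0.0265,"z":0.025,"wx":0,"wy":0,"wz":0,"jaw":105},{"x":-0.053,"y":-0.0265,"z":0.02,"wx":0,"wy":0,"wz":0,"jaw":105}]';python3 -m pendant '[{"x":0,"y":0,"z":0,"wx":0,"wy":0,"wz":0,"jaw":105},{"x":0,"y":0,"z":0,"wx":0,"wy":0,"wz":0,"jaw":105}]'; python3 -c "
from h import *
snap('wrist','w13',scale=1.5);plan([.488,-.2905,.035],12.8);carrier('wrist','w13','red',(.55,-.28),.10)"
```

```text
t: 29.82
tool_pos: [0.486, -0.2885, 0.1526]
tool_rot: [-0.002, 0.624, 0.781, -0.0]
wrist_force: [0.8, 0.3, 0.7]
grip_width: 0.0502
t: 30.08
tool_pos: [0.487, -0.2868, 0.1544]
tool_rot: [-0.001, 0.624, 0.781, 0.0]
wrist_force: [-0.3, -0.3, 1.4]
grip_width: 0.0503
t 30.12 pos [ 0.4875 -0.2864  0.1552] yawy 12.82 turn [-0.03 -0.06  0.02] shift mm [ -4.1  -0.4 120.2] F [-0.7  0.4  0.3] gw 0.0502
red rect mm [151.4  54.2] yaw 10.51 zbase_top 0.0092 nose [ 0.6279 -0.2651] grip from nose [ 0.4902 -0.2906] plate top mid [ 0.4878 -0.289   0.0708] along [-0.1496 -0.1421 -0.1346] lat [-0.0179  0.0022  0.0195] n 786 2862
   plate rect [ 488.6 -289.7] [33.9 37.9] 45.2
```

View pics/w13.png

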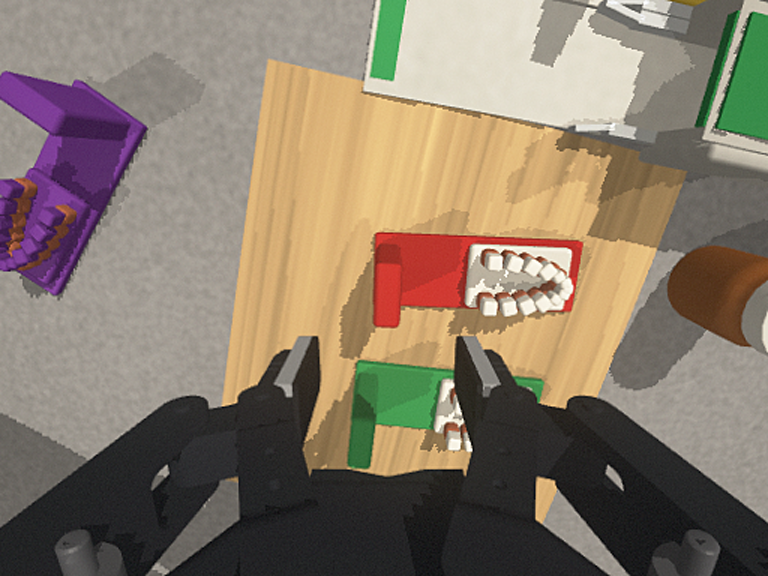

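```bash
python3 -m pendant '[{"x":-0.004,"y":0.001,"z":0.04,"wx":0,"wy":0,"wz":2.3,"jaw":105},{"x":0,"y":0,"z":0.04,"wx":0,"wy":0,"wz":0,"jaw":105},{"x":0,"y":0,"z":0.039,"wx":0,"wy":0,"wz":0,"jaw":105},{"x":0,"y":0,"z":0.0,"wx":0,"wy":0,"wz":0,"jaw":105},{"x":0,"y":0,"z":0,"wx":0,"wy":0,"wz":0,"jaw":105}]'; python3 -c "
from h import *
snap('wrist','w14',scale=1.5)"
```

```text
t: 30.75
tool_pos: [0.4904, -0.2909, 0.0389]
tool_rot: [0.001, 0.639, 0.769, 0.0]
wrist_force: [-0.6, 0.1, -0.2]
grip_width: 0.0505
```

View pics/w14.png

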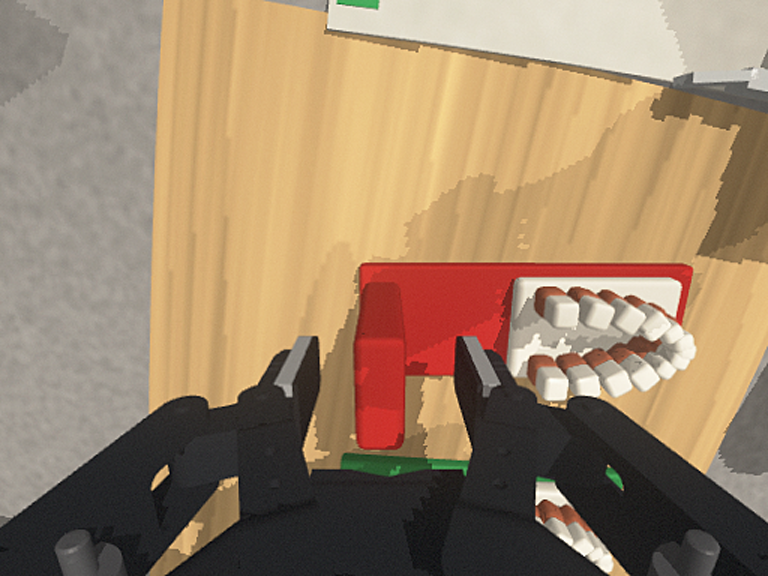

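```bash
python3 -m pendant '[{"x":0,"y":-0.002,"z":0.003,"wx":0,"wy":0,"wz":0,"jaw":105},{"x":0,"y":0,"z":0,"wx":0,"wy":0,"wz":0,"jaw":255},{"x":0,"y":0,"z":0,"wx":0,"wy":0,"wz":0,"jaw":255},{"x":0,"y":0,"z":0,"wx":0,"wy":0,"wz":0,"jaw":255},{"x":0,"y":0,"z":0,"wx":0,"wy":0,"wz":0,"jaw":255}]' 60; python3 -m pendant '[{"x":0,"y":0,"z":-0.01,"wx":0,"wy":0,"wz":0,"jaw":255},{"x":0,"y":0,"z":-0.015,"wx":0,"wy":0,"wz":0,"jaw":255},{"x":0,"y":0,"z":0,"wx":0,"wy":0,"wz":0,"jaw":255},{"x":0,"y":0,"z":0,"wx":0,"wy":0,"wz":0,"jaw":255}]'; python3 -c "
from h import *
snap('wrist','w15',scale=1.5)
im,P=cloud('wrist','w15');hsv=cv2.cvtColor(im,cv2.COLOR_BGR2HSV)
m=(hsv[...,0]<=8)&(hsv[...,1]>140)&(np.hypot(P[...,0]-.55,P[...,1]+.28)<.12)&(P[...,2]<.05)&(P[...,2]>.02);q=P[m];print(np.median(q[:,2]))
q=q[abs(q[:,2]-np.median(q[:,2]))<.004];r1=cv2.minAreaRect(q[:,:2].astype(np.float32)*1000);print(r1)
plan(U(.375,.0634,.0591),3.36)"
```

```text
t: 31.42
tool_pos: [0.4875, -0.2916, 0.0344]
tool_rot: [0.001, 0.64, 0.769, 0.0]
wrist_force: [0.6, 0.5, 2.5]
grip_width: 0.0154
t: 31.92
tool_pos: [0.487, -0.2913, 0.0587]
tool_rot: [-0.0, 0.64, 0.769, -0.0]
wrist_force: [-0.7, 0.6, -3.7]
grip_width: 0.0153
0.03355911610534057
((551.3297729492188, -278.7282409667969), (150.10458374023438, 53.856693267822266), 10.554526329040527)
t 31.98 pos [ 0.4868 -0.2912  0.0584] yawy 10.46 turn [-0.04 -0.03  7.1 ] shift mm [382.7 -93.9  -0.7] F [ 0.6  0.  -3.3] gw 0.0152
```

View pics/w15.png

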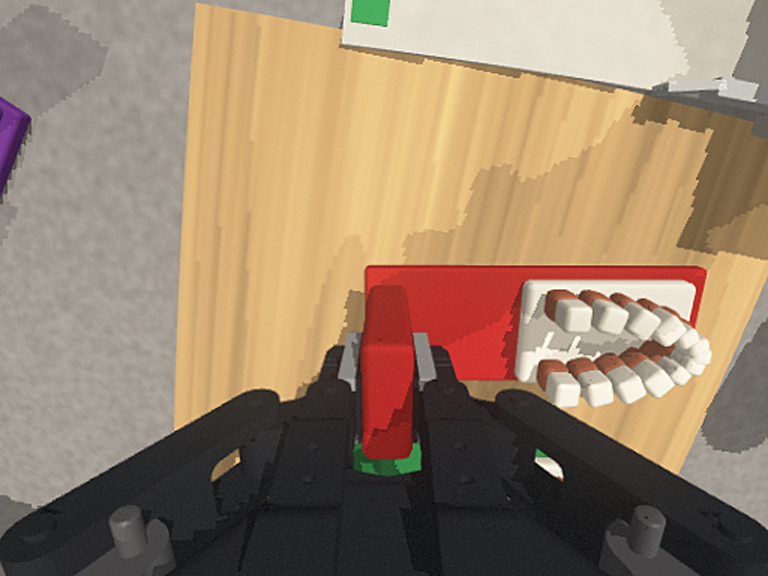

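```bash
python3 -m pendant '[{"x":0,"y":-0.03,"z":0,"wx":0,"wy":0,"wz":2.4,"jaw":255},{"x":0,"y":-0.035,"z":0,"wx":0,"wy":0,"wz":2.4,"jaw":255},{"x":0.03,"y":-0.02,"z":0,"wx":0,"wy":0,"wz":2.3,"jaw":255},{"x":0.04,"y":-0.01,"z":0,"wx":0,"wy":0,"wz":0,"jaw":255},{"x":0.045,"y":0,"z":0,"wx":0,"wy":0,"wz":0,"jaw":255}]';python3 -c "
from h import *
plan(U(.377,.0634,.0591),3.36)"
```

```text
t: 32.6
tool_pos: [0.3841, -0.1887, 0.0584]
tool_rot: [-0.0, 0.687, 0.727, -0.0]
wrist_force: [0.2, 0.9, -3.1]
grip_width: 0.0154
t 32.6 pos [ 0.3841 -0.1887  0.0584] yawy 3.26 turn [-0.03 -0.02 -0.1 ] shift mm [274.3   4.7  -0.7] F [ 0.2  0.9 -3.1] gw 0.0154
```

```bash
python3 -m pendant '[{"x":0.045,"y":0,"z":0,"wx":0,"wy":0,"wz":-0.1,"jaw":255},{"x":0.045,"y":0,"z":0,"wx":0,"wy":0,"wz":0,"jaw":255},{"x":0.045,"y":0,"z":0,"wx":0,"wy":0,"wz":0,"jaw":255},{"x":0.045,"y":0,"z":0,"wx":0,"wy":0,"wz":0,"jaw":255},{"x":0.045,"y":0,"z":0,"wx":0,"wy":0,"wz":0,"jaw":255}]';python3 -m pendant '[{"x":0.03,"y":0.005,"z":0,"wx":0,"wy":0,"wz":0,"jaw":255},{"x":0.015,"y":0,"z":0,"wx":0,"wy":0,"wz":0,"jaw":255},{"x":0,"y":0,"z":0,"wx":0,"wy":0,"wz":0,"jaw":255},{"x":0,"y":0,"z":0,"wx":0,"wy":0,"wz":0,"jaw":255}]';python3 -c "
from h import *
plan(U(.426,.0634,.0402),3.36)"
```

```text
t: 33.22
tool_pos: [0.3711, 0.0364, 0.0586]
tool_rot: [0.0, 0.686, 0.728, 0.0]
wrist_force: [0.4, -0.3, -3.3]
grip_width: 0.0154
t: 33.72
tool_pos: [0.3737, 0.0797, 0.0586]
tool_rot: [-0.0, 0.686, 0.728, -0.0]
wrist_force: [0.0, -0.1, -2.2]
grip_width: 0.0156
t 33.73 pos [0.3737 0.0797 0.0586] yawy 3.45 turn [-0.03  0.02  0.09] shift mm [ 5.7 48.2 18.4] F [ 0.  -0.1 -2.2] gw 0.0156
```

```bash
python3 -m pendant '[{"x":0.0055,"y":0.016,"z":0,"wx":0,"wy":0,"wz":0.1,"jaw":255},{"x":0,"y":0.016,"z":0.006,"wx":0,"wy":0,"wz":0,"jaw":255},{"x":0,"y":0.016,"z":0.01,"wx":0,"wy":0,"wz":0,"jaw":255},{"x":0,"y":0,"z":0.0025,"wx":0,"wy":0,"wz":0,"jaw":255},{"x":0,"y":0,"z":0,"wx":0,"wy":0,"wz":0,"jaw":255}]';python3 -m pendant '[{"x":0,"y":0,"z":0.001,"wx":0,"wy":0,"wz":0,"jaw":255},{"x":0,"y":0,"z":0,"wx":0,"wy":0,"wz":0,"jaw":255}]'; python3 -c "
from h import *
plan(U(.53,.0634,.0383),3.36);snap('wrist','w16',scale=1.5)"
```

```text
t: 34.35
tool_pos: [0.4209, 0.088, 0.04]
tool_rot: [-0.0, 0.686, 0.727, -0.001]
wrist_force: [-0.8, -0.1, -3.2]
grip_width: 0.0152
t: 34.6
tool_pos: [0.4214, 0.0885, 0.0396]
tool_rot: [0.0, 0.686, 0.728, 0.0]
wrist_force: [0.5, -0.2, -2.9]
grip_width: 0.0152
t 34.6 pos [0.4214 0.0885 0.0396] yawy 3.36 turn [ 0.03  0.   -0.  ] shift mm [ -0.3 104.2   1.3] F [ 0.5 -0.2 -2.9] gw 0.0152
```

View pics/w16.png

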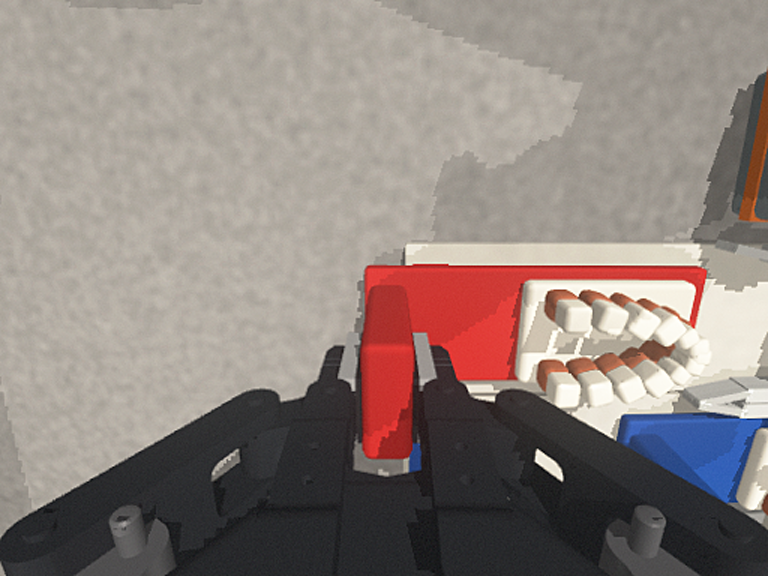

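```bash
python3 -m pendant '[{"x":0,"y":0,"z":0.0015,"wx":0,"wy":0,"wz":0,"jaw":255},{"x":0,"y":0.01,"z":0,"wx":0,"wy":0,"wz":0,"jaw":255},{"x":0,"y":0.01,"z":0,"wx":0,"wy":0,"wz":0,"jaw":255},{"x":0,"y":0.01,"z":0,"wx":0,"wy":0,"wz":0,"jaw":255},{"x":0,"y":0,"z":0,"wx":0,"wy":0,"wz":0,"jaw":255}]';python3 -m pendant '[{"x":0,"y":0.01,"z":0.0,"wx":0,"wy":0,"wz":0,"jaw":255},{"x":0,"y":0.01,"z":0,"wx":0,"wy":0,"wz":0,"jaw":255},{"x":0,"y":0.01,"z":0,"wx":0,"wy":0,"wz":0,"jaw":255},{"x":0,"y":0.01,"z":0.0,"wx":0,"wy":0,"wz":0,"jaw":255},{"x":0,"y":0,"z":0,"wx":0,"wy":0,"wz":0,"jaw":255}]'; python3 -c "
from h import *
plan(U(.545,.0634,.0383),3.36)"
```

```text
t: 35.28
tool_pos: [0.4532, 0.0904, 0.0384]
tool_rot: [0.001, 0.686, 0.727, 0.001]
wrist_force: [3.5, 0.3, 1.3]
grip_width: 0.0155
t: 35.9
tool_pos: [0.4925, 0.0927, 0.0384]
tool_rot: [0.001, 0.686, 0.728, 0.001]
wrist_force: [3.0, 1.1, 2.4]
grip_width: 0.0154
t 35.9 pos [0.4925 0.0927 0.0384] yawy 3.36 turn [ 0.14 -0.   -0.  ] shift mm [-0.3 47.9  0.1] F [3.  1.1 2.4] gw 0.0154
```

```bash
python3 -m pendant '[{"x":0,"y":0.008,"z":0,"wx":0,"wy":0,"wz":0,"jaw":255},{"x":0,"y":0.008,"z":0,"wx":0,"wy":0,"wz":0,"jaw":255},{"x":0,"y":0.008,"z":0,"wx":0,"wy":0,"wz":0,"jaw":255},{"x":0,"y":0.008,"z":0,"wx":0,"wy":0,"wz":0,"jaw":255},{"x":0,"y":0.004,"z":0,"wx":0,"wy":0,"wz":0,"jaw":255}]';python3 -m pendant '[{"x":0,"y":0.003,"z":0.0,"wx":0,"wy":0,"wz":0,"jaw":255},{"x":0,"y":0.002,"z":0,"wx":0,"wy":0,"wz":0,"jaw":255},{"x":0,"y":0.002,"z":0,"wx":0,"wy":0,"wz":0,"jaw":255}]'; python3 -c "
from h import *
plan(U(.545,.0634,.0383),3.36)"
```

```text
t: 36.52
tool_pos: [0.5269, 0.0948, 0.0384]
tool_rot: [-0.0, 0.686, 0.728, -0.0]
wrist_force: [-6.3, 0.1, 9.1]
grip_width: 0.0154
t: 36.9
tool_pos: [0.5337, 0.0952, 0.0384]
tool_rot: [-0.0, 0.686, 0.728, -0.0]
wrist_force: [-5.5, -0.9, 9.6]
grip_width: 0.0153
t 36.9 pos [0.5337 0.0952 0.0384] yawy 3.37 turn [-0.07  0.    0.01] shift mm [-0.4  6.6  0.1] F [-5.5 -0.9  9.6] gw 0.0153
```

```bash
python3 -m pendant '[{"x":0,"y":0.0015,"z":0,"wx":0,"wy":0,"wz":0,"jaw":255},{"x":0,"y":0.0015,"z":0,"wx":0,"wy":0,"wz":0,"jaw":255}]'
```

```text
t: 37.15
tool_pos: [0.5367, 0.0954, 0.0384]
tool_rot: [-0.0, 0.686, 0.728, -0.001]
wrist_force: [-5.7, -0.5, 8.3]
grip_width: 0.0151
```

```bash
python3 -m pendant '[{"x":0,"y":0.0015,"z":0,"wx":0,"wy":0,"wz":0,"jaw":255},{"x":0,"y":0.0015,"z":0,"wx":0,"wy":0,"wz":0,"jaw":255}]'
```

```text
t: 37.4
tool_pos: [0.5396, 0.0955, 0.0383]
tool_rot: [-0.0, 0.686, 0.728, -0.001]
wrist_force: [-5.8, -0.7, 8.6]
grip_width: 0.0154
```

```bash
python3 -m pendant '[{"x":0,"y":0.0015,"z":0,"wx":0,"wy":0,"wz":0,"jaw":255}]'
```

```text
t: 37.52
tool_pos: [0.5411, 0.0956, 0.0383]
tool_rot: [-0.0, 0.686, 0.728, -0.001]
wrist_force: [-5.9, -0.7, 9.7]
grip_width: 0.0151
```

```bash
python3 -m pendant '[{"x":0,"y":0.0015,"z":0,"wx":0,"wy":0,"wz":0,"jaw":255},{"x":0,"y":0.0015,"z":0,"wx":0,"wy":0,"wz":0,"jaw":255}]'
```

```text
t: 37.78
tool_pos: [0.5442, 0.0958, 0.0384]
tool_rot: [-0.0, 0.686, 0.728, -0.001]
wrist_force: [-6.1, 0.5, 8.5]
grip_width: 0.015
```

```bash
python3 -m pendant '[{"x":0,"y":0.0015,"z":0,"wx":0,"wy":0,"wz":0,"jaw":255}]'
```

```text
t: 37.9
tool_pos: [0.5456, 0.0959, 0.0384]
tool_rot: [-0.0, 0.686, 0.728, -0.001]
wrist_force: [-5.6, -1.1, 8.1]
grip_width: 0.0151
```

```bash
python3 -m pendant '[{"x":0,"y":0.0015,"z":0,"wx":0,"wy":0,"wz":0,"jaw":255}]'
```

```text
t: 38.02
tool_pos: [0.5471, 0.096, 0.0384]
tool_rot: [-0.0, 0.686, 0.728, -0.001]
wrist_force: [-6.0, -0.4, 9.5]
grip_width: 0.0153
```

```bash
python3 -m pendant '[{"x":0,"y":0.001,"z":0,"wx":0,"wy":0,"wz":0,"jaw":255}]'
```

```text
t: 38.15
tool_pos: [0.5481, 0.0961, 0.0384]
tool_rot: [-0.0, 0.686, 0.728, -0.001]
wrist_force: [-5.9, -0.4, 8.3]
grip_width: 0.0152
```

```bash
python3 -m pendant '[{"x":0,"y":0.0015,"z":0,"wx":0,"wy":0,"wz":0,"jaw":255}]'
```

```text
t: 38.28
tool_pos: [0.5496, 0.0961, 0.0384]
tool_rot: [-0.0, 0.686, 0.728, -0.001]
wrist_force: [-6.3, -1.0, 8.3]
grip_width: 0.0148
```

```bash
python3 -m pendant '[{"x":0,"y":0.0015,"z":0,"wx":0,"wy":0,"wz":0,"jaw":255}]'
```

```text
t: 38.4
tool_pos: [0.5511, 0.0962, 0.0384]
tool_rot: [-0.0, 0.686, 0.728, -0.001]
wrist_force: [-5.0, -0.0, 7.9]
grip_width: 0.0151
```

```bash
python3 -m pendant '[{"x":0,"y":0.0015,"z":0,"wx":0,"wy":0,"wz":0,"jaw":255}]'
```

```text
t: 38.52
tool_pos: [0.5526, 0.0963, 0.0383]
tool_rot: [-0.0, 0.686, 0.728, -0.001]
wrist_force: [-6.4, -0.7, 7.2]
grip_width: 0.0154
```

```bash
python3 -m pendant '[{"x":0,"y":0.0015,"z":0,"wx":0,"wy":0,"wz":0,"jaw":255}]'
```

```text
t: 38.65
tool_pos: [0.5541, 0.0964, 0.0384]
tool_rot: [-0.0, 0.686, 0.728, -0.001]
wrist_force: [-6.3, -0.3, 7.7]
grip_width: 0.0153
```

```bash
python3 -m pendant '[{"x":0,"y":0.0015,"z":0,"wx":0,"wy":0,"wz":0,"jaw":255}]'
```

```text
t: 38.78
tool_pos: [0.5556, 0.0965, 0.0384]
tool_rot: [-0.0, 0.686, 0.728, -0.001]
wrist_force: [-6.1, 0.1, 8.8]
grip_width: 0.0154
```

```bash
python3 -m pendant '[{"x":0,"y":0.0015,"z":0,"wx":0,"wy":0,"wz":0,"jaw":255}]'
```

```text
t: 38.9
tool_pos: [0.5571, 0.0966, 0.0383]
tool_rot: [-0.0, 0.686, 0.728, -0.001]
wrist_force: [-5.6, -1.6, 8.4]
grip_width: 0.0156
```

```bash
python3 -m pendant '[{"x":0,"y":0.0015,"z":0,"wx":0,"wy":0,"wz":0,"jaw":255}]'
```

```text
t: 39.02
tool_pos: [0.5586, 0.0967, 0.0384]
tool_rot: [-0.0, 0.686, 0.728, -0.001]
wrist_force: [-6.4, -1.1, 8.5]
grip_width: 0.0153
```

```bash
python3 -m pendant '[{"x":0,"y":0.001,"z":0,"wx":0,"wy":0,"wz":0,"jaw":255}]'
```

```text
t: 39.15
tool_pos: [0.5596, 0.0967, 0.0383]
tool_rot: [-0.0, 0.686, 0.728, -0.001]
wrist_force: [-5.5, -0.8, 8.6]
grip_width: 0.0152
```

```bash
python3 -m pendant '[{"x":0,"y":0.0015,"z":0,"wx":0,"wy":0,"wz":0,"jaw":255}]'
```

```text
t: 39.28
tool_pos: [0.5611, 0.0968, 0.0384]
tool_rot: [-0.0, 0.686, 0.728, -0.001]
wrist_force: [-6.1, -0.2, 9.2]
grip_width: 0.015
```

```bash
python3 -m pendant '[{"x":0,"y":0.001,"z":0,"wx":0,"wy":0,"wz":0,"jaw":255}]'
```

```text
t: 39.4
tool_pos: [0.5621, 0.0969, 0.0384]
tool_rot: [-0.0, 0.686, 0.728, -0.001]
wrist_force: [-6.9, -0.0, 8.0]
grip_width: 0.0154
```

```bash
python3 -m pendant '[{"x":0,"y":0.001,"z":0,"wx":0,"wy":0,"wz":0,"jaw":255}]'
```

```text
t: 39.52
tool_pos: [0.5621, 0.0969, 0.0383]
tool_rot: [-0.001, 0.686, 0.728, -0.002]
wrist_force: [-16.0, -1.2, 15.4]
grip_width: 0.0152
```

```bash
python3 -m pendant '[{"x":0,"y":0.001,"z":0,"wx":0,"wy":0,"wz":0,"jaw":255}]'
```

```text
t: 39.65
tool_pos: [0.5621, 0.0969, 0.0384]
tool_rot: [-0.002, 0.686, 0.728, -0.003]
wrist_force: [-23.9, -3.8, 18.1]
grip_width: 0.0151
```

```bash
python3 -m pendant '[{"x":0,"y":-0.0015,"z":0,"wx":0,"wy":0,"wz":0,"jaw":255},{"x":0,"y":0,"z":0,"wx":0,"wy":0,"wz":0,"jaw":255},{"x":0,"y":0,"z":0.0,"wx":0,"wy":0,"wz":0,"jaw":115},{"x":0,"y":0,"z":0.0,"wx":0,"wy":0,"wz":0,"jaw":115},{"x":0,"y":0,"z":0.0,"wx":0,"wy":0,"wz":0,"jaw":115}]';python3 -m pendant '[{"x":0,"y":0,"z":-0.02,"wx":0,"wy":0,"wz":0,"jaw":115},{"x":0,"y":0,"z":-0.05,"wx":0,"wy":0,"wz":0,"jaw":115},{"x":0,"y":0,"z":-0.05,"wx":0,"wy":0,"wz":0,"jaw":115},{"x":0,"y":-0.03,"z":-0.05,"wx":0,"wy":0,"wz":0,"jaw":115},{"x":0,"y":0,"z":0,"wx":0,"wy":0,"wz":0,"jaw":115}]'; python3 -c "
from h import *
snap('wrist','w17',scale=1.5);snap('top','t17',(80,80,440,300),2)
carrier('top','t17','green',(.56,-.38),.12)
plan([.4915,-.391,.15],7.5)"
```

```text
t: 40.28
tool_pos: [0.5631, 0.0968, 0.0375]
tool_rot: [-0.0, 0.686, 0.728, -0.0]
wrist_force: [0.1, -0.5, -0.4]
grip_width: 0.0471
t: 40.9
tool_pos: [0.5343, 0.0954, 0.2133]
tool_rot: [0.003, 0.686, 0.728, 0.004]
wrist_force: [0.7, -0.4, -0.8]
grip_width: 0.0468
green rect mm [146.1  51.8] yaw 5.98 zbase_top 0.0073 nose [ 0.63   -0.3772] grip from nose [ 0.4908 -0.3918] plate top mid [ 0.4928 -0.3888  0.0686] along [-0.1441 -0.137  -0.1289] lat [-0.0167  0.0024  0.0193] n 58 245
   plate rect [ 494.1 -390.4] [15.9 36.8] 8.2
t 41.0 pos [0.5333 0.0951 0.2079] yawy 3.36 turn [ 0.05  0.   -4.14] shift mm [-476.5 -104.9   57.9] F [-1.   0.6 -0.1] gw 0.0468
```

View pics/w17.png

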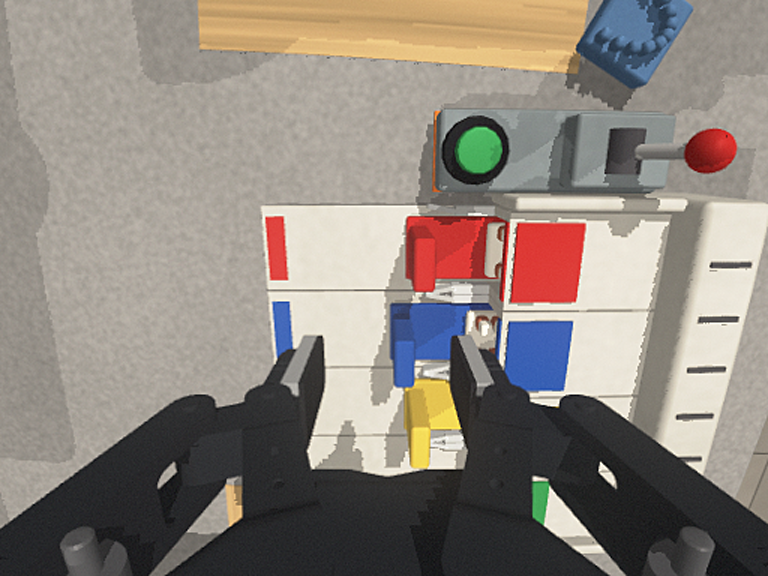

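View pics/t17.png

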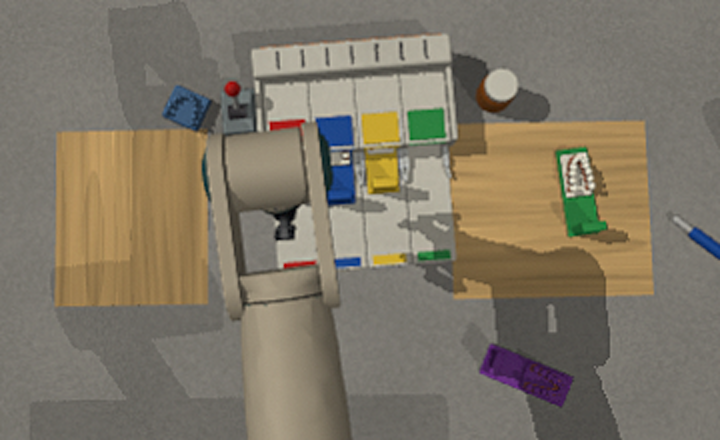

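```bash
python3 -m pendant '[{"x":-0.05,"y":-0.015,"z":0,"wx":0,"wy":0,"wz":-4.1,"jaw":105},{"x":-0.053,"y":-0.013,"z":0,"wx":0,"wy":0,"wz":0,"jaw":105},{"x":-0.053,"y":-0.011,"z":0,"wx":0,"wy":0,"wz":0,"jaw":105},{"x":-0.053,"y":-0.011,"z":0,"wx":0,"wy":0,"wz":0,"jaw":105},{"x":-0.053,"y":-0.011,"z":0,"wx":0,"wy":0,"wz":0,"jaw":105}]';python3 -m pendant '[{"x":-0.053,"y":-0.011,"z":0.0,"wx":0,"wy":0,"wz":0,"jaw":105},{"x":-0.053,"y":-0.011,"z":0,"wx":0,"wy":0,"wz":0,"jaw":105},{"x":-0.053,"y":-0.011,"z":0.02,"wx":0,"wy":0,"wz":0,"jaw":105},{"x":-0.05,"y":-0.011,"z":0.035,"wx":0,"wy":0,"wz":0,"jaw":105},{"x":0,"y":0,"z":0,"wx":0,"wy":0,"wz":0,"jaw":105}]';python3 -m pendant '[{"x":0,"y":0,"z":0,"wx":0,"wy":0,"wz":0,"jaw":105},{"x":0,"y":0,"z":0,"wx":0,"wy":0,"wz":0,"jaw":105}]'; python3 -c "
from h import *
snap('wrist','w18',scale=1.5);plan([.4915,-.391,.035],7.5);carrier('wrist','w18','green',(.56,-.38),.11)"
```

```text
t: 41.62
tool_pos: [0.5024, -0.1735, 0.2056]
tool_rot: [-0.002, 0.66, 0.752, -0.001]
wrist_force: [1.1, 0.2, 0.6]
grip_width: 0.0503
t: 42.25
tool_pos: [0.4836, -0.3864, 0.1452]
tool_rot: [-0.006, 0.661, 0.75, -0.0]
wrist_force: [0.1, -0.1, 0.4]
grip_width: 0.0501
t: 42.5
tool_pos: [0.4874, -0.384, 0.1537]
tool_rot: [0.001, 0.659, 0.752, 0.0]
wrist_force: [-0.4, -0.4, 1.0]
grip_width: 0.0504
t 42.55 pos [ 0.4875 -0.384   0.154 ] yawy 7.55 turn [0.07 0.08 0.05] shift mm [ -7.5   3.1 119. ] F [ 0.1 -0.2 -0.7] gw 0.05
green rect mm [147.7  52.7] yaw 6.03 zbase_top 0.009 nose [ 0.6326 -0.3785] grip from nose [ 0.4933 -0.3932] plate top mid [ 0.4989 -0.4018  0.0705] along [-0.1462 -0.1346 -0.1323] lat [-0.0188 -0.0094  0.0174] n 55 615
   plate rect [ 494.9 -393.8] [13.9 36.7] 1.4
```

View pics/w18.png

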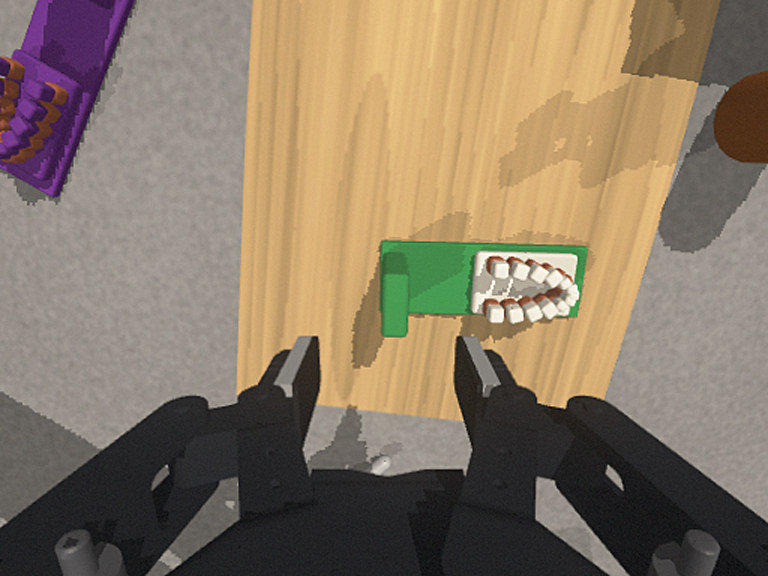

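```bash
python3 -m pendant '[{"x":-0.0085,"y":0.004,"z":0.04,"wx":0,"wy":0,"wz":1.5,"jaw":105},{"x":0,"y":0,"z":0.04,"wx":0,"wy":0,"wz":0,"jaw":105},{"x":0,"y":0,"z":0.039,"wx":0,"wy":0,"wz":0,"jaw":105},{"x":0,"y":0,"z":0.0,"wx":0,"wy":0,"wz":0,"jaw":105},{"x":0,"y":0,"z":0,"wx":0,"wy":0,"wz":0,"jaw":105}]'; python3 -m pendant '[{"x":0,"y":0,"z":0,"wx":0,"wy":0,"wz":0,"jaw":105},{"x":0,"y":0,"z":0,"wx":0,"wy":0,"wz":0,"jaw":105}]'; python3 -c "
from h import *
snap('wrist','w19',scale=1.5);plan([.4925,-.392,.035],6)"
```

```text
t: 43.18
tool_pos: [0.4929, -0.3931, 0.0364]
tool_rot: [0.002, 0.669, 0.743, -0.0]
wrist_force: [0.7, 0.2, 0.8]
grip_width: 0.0501
t: 43.42
tool_pos: [0.4924, -0.3932, 0.0356]
tool_rot: [0.001, 0.669, 0.743, -0.0]
wrist_force: [-0.2, 0.2, -0.4]
grip_width: 0.0503
t 43.48 pos [ 0.4922 -0.3931  0.0351] yawy 5.96 turn [ 0.08  0.09 -0.04] shift mm [1.1 0.5 0.1] F [0.  0.4 0. ] gw 0.0504
```

View pics/w19.png

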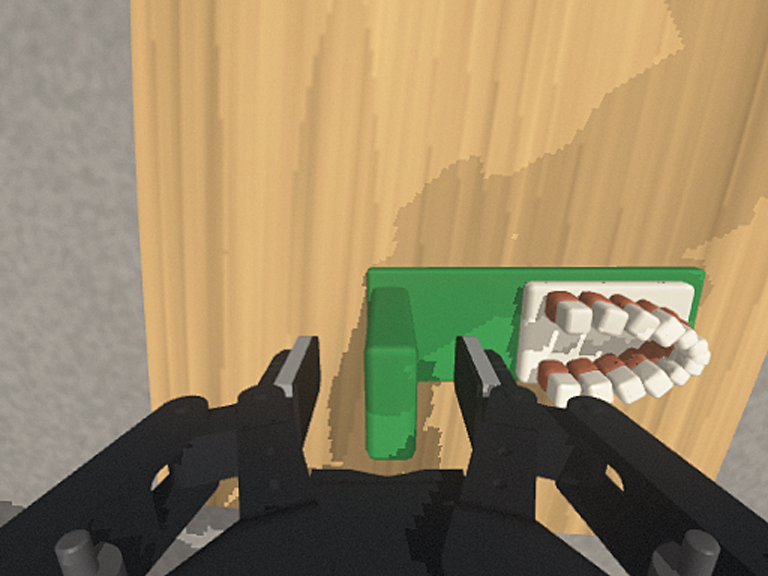

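Plate at px (390,400), centred between the pads; base in the same image spot as the other grasps. Close and lift.

```bash
python3 -m pendant '[{"x":0,"y":0,"z":0,"wx":0,"wy":0,"wz":0,"jaw":255},{"x":0,"y":0,"z":0,"wx":0,"wy":0,"wz":0,"jaw":255},{"x":0,"y":0,"z":0,"wx":0,"wy":0,"wz":0,"jaw":255},{"x":0,"y":0,"z":0,"wx":0,"wy":0,"wz":0,"jaw":255}]' 60; python3 -m pendant '[{"x":0,"y":0,"z":-0.01,"wx":0,"wy":0,"wz":0,"jaw":255},{"x":0,"y":0,"z":-0.015,"wx":0,"wy":0,"wz":0,"jaw":255},{"x":0,"y":0,"z":0,"wx":0,"wy":0,"wz":0,"jaw":255},{"x":0,"y":0,"z":0,"wx":0,"wy":0,"wz":0,"jaw":255}]'; python3 -c "
from h import *
snap('wrist','w20',scale=1.5)
plan(U(.385,-.1647,.0591),3.36)"
```

```text
t: 43.98
tool_pos: [0.4919, -0.3928, 0.0341]
tool_rot: [0.0, 0.669, 0.743, 0.0]
wrist_force: [-0.0, 0.0, 1.5]
grip_width: 0.0151
t: 44.48
tool_pos: [0.4916, -0.3927, 0.0588]
tool_rot: [-0.0, 0.669, 0.743, -0.0]
wrist_force: [0.2, 0.0, -2.2]
grip_width: 0.0154
t 44.52 pos [ 0.4915 -0.3925  0.0584] yawy 5.96 turn [-0.03 -0.03  2.6 ] shift mm [256.  -82.6  -0.7] F [-0.1  1.2 -2.9] gw 0.0153
```

View pics/w20.png

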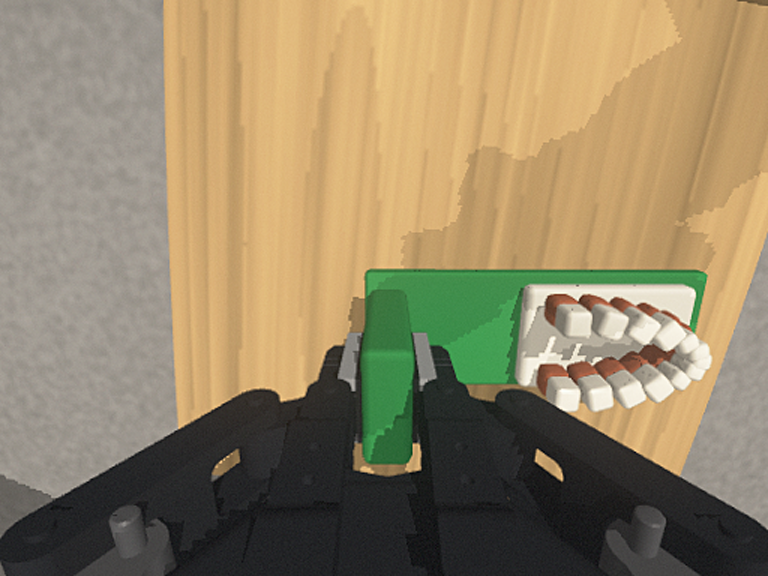

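```bash
python3 -m pendant '[{"x":0,"y":-0.03,"z":0,"wx":0,"wy":0,"wz":1.3,"jaw":255},{"x":0,"y":-0.035,"z":0,"wx":0,"wy":0,"wz":1.3,"jaw":255},{"x":0.03,"y":-0.018,"z":0,"wx":0,"wy":0,"wz":0,"jaw":255},{"x":0.045,"y":0,"z":0,"wx":0,"wy":0,"wz":0,"jaw":255},{"x":0.045,"y":0,"z":0,"wx":0,"wy":0,"wz":0,"jaw":255}]';python3 -m pendant '[{"x":0.045,"y":0,"z":0,"wx":0,"wy":0,"wz":0,"jaw":255},{"x":0.045,"y":0,"z":0,"wx":0,"wy":0,"wz":0,"jaw":255},{"x":0.03,"y":0,"z":0,"wx":0,"wy":0,"wz":0,"jaw":255},{"x":0.012,"y":0,"z":0,"wx":0,"wy":0,"wz":0,"jaw":255},{"x":0,"y":0,"z":0,"wx":0,"wy":0,"wz":0,"jaw":255}]';python3 -c "
from h import *
plan(U(.426,-.1647,.0400),3.36)"
```

```text
t: 45.15
tool_pos: [0.4013, -0.2787, 0.0584]
tool_rot: [-0.0, 0.686, 0.727, 0.0]
wrist_force: [0.3, 0.3, -2.5]
grip_width: 0.0152
t: 45.78
tool_pos: [0.3943, -0.1481, 0.0588]
tool_rot: [0.0, 0.686, 0.728, -0.0]
wrist_force: [0.0, -0.2, -3.0]
grip_width: 0.0152
t 45.77 pos [ 0.3943 -0.1481  0.0588] yawy 3.42 turn [0.   0.02 0.06] shift mm [ 6.3 41.  18.8] F [ 0.  -0.2 -3. ] gw 0.0152
```

```bash
python3 -m pendant '[{"x":0.0063,"y":0.013,"z":0,"wx":0,"wy":0,"wz":0.1,"jaw":255},{"x":0,"y":0.014,"z":0.006,"wx":0,"wy":0,"wz":0,"jaw":255},{"x":0,"y":0.014,"z":0.01,"wx":0,"wy":0,"wz":0,"jaw":255},{"x":0,"y":0,"z":0.0028,"wx":0,"wy":0,"wz":0,"jaw":255},{"x":0,"y":0,"z":0,"wx":0,"wy":0,"wz":0,"jaw":255}]';python3 -m pendant '[{"x":0,"y":0,"z":0.001,"wx":0,"wy":0,"wz":0,"jaw":255},{"x":0,"y":0,"z":0,"wx":0,"wy":0,"wz":0,"jaw":255}]'; python3 -c "
from h import *
plan(U(.53,-.1647,.0381),3.36)"
```

```text
t: 46.4
tool_pos: [0.4346, -0.1397, 0.0397]
tool_rot: [-0.0, 0.687, 0.727, -0.0]
wrist_force: [-0.2, -0.1, -1.2]
grip_width: 0.0151
t: 46.65
tool_pos: [0.4348, -0.1397, 0.0393]
tool_rot: [0.0, 0.687, 0.727, 0.0]
wrist_force: [0.5, 0.4, -2.3]
grip_width: 0.0156
t 46.65 pos [ 0.4348 -0.1397  0.0393] yawy 3.24 turn [ 0.02  0.02 -0.12] shift mm [  0.2 104.2   1.2] F [ 0.5  0.4 -2.3] gw 0.0156
```

```bash
python3 -m pendant '[{"x":0,"y":0,"z":0.0014,"wx":0,"wy":0,"wz":-0.1,"jaw":255},{"x":0,"y":0.01,"z":0,"wx":0,"wy":0,"wz":0,"jaw":255},{"x":0,"y":0.01,"z":0,"wx":0,"wy":0,"wz":0,"jaw":255},{"x":0,"y":0.01,"z":0,"wx":0,"wy":0,"wz":0,"jaw":255},{"x":0,"y":0,"z":0,"wx":0,"wy":0,"wz":0,"jaw":255}]';python3 -m pendant '[{"x":0,"y":0.01,"z":0.0,"wx":0,"wy":0,"wz":0,"jaw":255},{"x":0,"y":0.01,"z":0,"wx":0,"wy":0,"wz":0,"jaw":255},{"x":0,"y":0.01,"z":0,"wx":0,"wy":0,"wz":0,"jaw":255},{"x":0,"y":0.01,"z":0.0,"wx":0,"wy":0,"wz":0,"jaw":255},{"x":0,"y":0,"z":0,"wx":0,"wy":0,"wz":0,"jaw":255}]'; python3 -c "
from h import *
plan(U(.545,-.1647,.0383),3.36)"
```

```text
t: 47.28
tool_pos: [0.4664, -0.1378, 0.0381]
tool_rot: [0.001, 0.686, 0.728, 0.001]
wrist_force: [1.8, -0.3, 1.4]
grip_width: 0.0152
t: 47.9
tool_pos: [0.5057, -0.1355, 0.038]
tool_rot: [0.001, 0.686, 0.728, 0.001]
wrist_force: [1.9, 0.0, 1.7]
grip_width: 0.0153
t 47.9 pos [ 0.5057 -0.1355  0.038 ] yawy 3.37 turn [0.12 0.03 0.01] shift mm [ 0.2 48.1 -0.3] F [1.9 0.  1.7] gw 0.0153
```

```bash
python3 -m pendant '[{"x":0,"y":0.008,"z":0,"wx":0,"wy":0,"wz":0,"jaw":255},{"x":0,"y":0.008,"z":0,"wx":0,"wy":0,"wz":0,"jaw":255},{"x":0,"y":0.008,"z":0,"wx":0,"wy":0,"wz":0,"jaw":255},{"x":0,"y":0.008,"z":0,"wx":0,"wy":0,"wz":0,"jaw":255},{"x":0,"y":0.004,"z":0,"wx":0,"wy":0,"wz":0,"jaw":255}]';python3 -m pendant '[{"x":0,"y":0.003,"z":0.0,"wx":0,"wy":0,"wz":0,"jaw":255},{"x":0,"y":0.002,"z":0,"wx":0,"wy":0,"wz":0,"jaw":255},{"x":0,"y":0.002,"z":0,"wx":0,"wy":0,"wz":0,"jaw":255}]'; python3 -c "
from h import *
plan(U(.545,-.1647,.0383),3.36)"
```

```text
t: 48.52
tool_pos: [0.5402, -0.1335, 0.038]
tool_rot: [-0.0, 0.686, 0.727, -0.001]
wrist_force: [-6.0, -1.1, 8.0]
grip_width: 0.0156
t: 48.9
tool_pos: [0.5469, -0.1331, 0.038]
tool_rot: [-0.0, 0.686, 0.727, -0.001]
wrist_force: [-4.5, -0.6, 7.4]
grip_width: 0.0152
t 48.9 pos [ 0.5469 -0.1331  0.038 ] yawy 3.35 turn [-0.09  0.01 -0.01] shift mm [ 0.2  6.8 -0.3] F [-4.5 -0.6  7.4] gw 0.0152
```

```bash
python3 -m pendant '[{"x":0,"y":0.0015,"z":0,"wx":0,"wy":0,"wz":0,"jaw":255},{"x":0,"y":0.0015,"z":0,"wx":0,"wy":0,"wz":0,"jaw":255}]'
```

```text
t: 49.15
tool_pos: [0.5499, -0.1329, 0.038]
tool_rot: [-0.0, 0.686, 0.727, -0.001]
wrist_force: [-4.6, -0.8, 7.2]
grip_width: 0.0154
```

```bash
python3 -m pendant '[{"x":0,"y":0.0015,"z":0,"wx":0,"wy":0,"wz":0,"jaw":255},{"x":0,"y":0.001,"z":0,"wx":0,"wy":0,"wz":0,"jaw":255}]'
```

```text
t: 49.4
tool_pos: [0.5524, -0.1328, 0.038]
tool_rot: [-0.0, 0.686, 0.727, -0.001]
wrist_force: [-4.4, 0.1, 6.2]
grip_width: 0.0152
```

```bash
python3 -m pendant '[{"x":0,"y":0.0015,"z":0,"wx":0,"wy":0,"wz":0,"jaw":255}]'
```

```text
t: 49.52
tool_pos: [0.5539, -0.1327, 0.038]
tool_rot: [-0.0, 0.686, 0.727, -0.001]
wrist_force: [-5.0, -0.3, 6.8]
grip_width: 0.0157
```

```bash
python3 -m pendant '[{"x":0,"y":0.0015,"z":0,"wx":0,"wy":0,"wz":0,"jaw":255}]'
```

```text
t: 49.65
tool_pos: [0.5554, -0.1326, 0.038]
tool_rot: [-0.0, 0.686, 0.727, -0.001]
wrist_force: [-4.7, -0.3, 7.6]
grip_width: 0.0154
```

```bash
python3 -m pendant '[{"x":0,"y":0.0015,"z":0,"wx":0,"wy":0,"wz":0,"jaw":255},{"x":0,"y":0.0015,"z":0,"wx":0,"wy":0,"wz":0,"jaw":255}]'
```

```text
t: 49.9
tool_pos: [0.5584, -0.1324, 0.038]
tool_rot: [-0.0, 0.686, 0.727, -0.001]
wrist_force: [-5.3, -0.5, 7.8]
grip_width: 0.0151
```

```bash
python3 -m pendant '[{"x":0,"y":0.001,"z":0,"wx":0,"wy":0,"wz":0,"jaw":255}]'
```

```text
t: 50.02
tool_pos: [0.5586, -0.1324, 0.038]
tool_rot: [-0.001, 0.686, 0.727, -0.001]
wrist_force: [-12.8, -0.0, 11.8]
grip_width: 0.0153
```

```bash
python3 -m pendant '[{"x":0,"y":0.001,"z":0,"wx":0,"wy":0,"wz":0,"jaw":255}]'
```

```text
t: 50.15
tool_pos: [0.5586, -0.1324, 0.038]
tool_rot: [-0.002, 0.686, 0.727, -0.002]
wrist_force: [-20.6, 0.2, 16.5]
grip_width: 0.0153
```

```bash
python3 -m pendant '[{"x":0,"y":0.001,"z":0,"wx":0,"wy":0,"wz":0,"jaw":255}]'
```

```text
t: 50.28
tool_pos: [0.5586, -0.1324, 0.038]
tool_rot: [-0.003, 0.686, 0.727, -0.003]
wrist_force: [-28.2, 0.1, 20.1]
grip_width: 0.0149
```

```bash
python3 -m pendant '[{"x":0,"y":-0.002,"z":0,"wx":0,"wy":0,"wz":0,"jaw":255},{"x":0,"y":0,"z":0,"wx":0,"wy":0,"wz":0,"jaw":255},{"x":0,"y":0,"z":0.0,"wx":0,"wy":0,"wz":0,"jaw":115},{"x":0,"y":0,"z":0.0,"wx":0,"wy":0,"wz":0,"jaw":115},{"x":0,"y":0,"z":0.0,"wx":0,"wy":0,"wz":0,"jaw":115}]';python3 -m pendant '[{"x":0,"y":0,"z":-0.02,"wx":0,"wy":0,"wz":0,"jaw":115},{"x":0,"y":0,"z":-0.05,"wx":0,"wy":0,"wz":0,"jaw":115},{"x":0,"y":0,"z":-0.05,"wx":0,"wy":0,"wz":0,"jaw":115},{"x":0,"y":-0.03,"z":-0.05,"wx":0,"wy":0,"wz":0,"jaw":115},{"x":0,"y":0,"z":0,"wx":0,"wy":0,"wz":0,"jaw":115}]'; python3 -c "
from h import *
snap('wrist','w21',scale=1.5)
plan(U(.52,.06,.28),3.36)"
```

```text
t: 50.9
tool_pos: [0.5601, -0.1321, 0.0374]
tool_rot: [-0.0, 0.686, 0.728, -0.0]
wrist_force: [0.0, -0.6, -0.5]
grip_width: 0.0466
t: 51.52
tool_pos: [0.5311, -0.1345, 0.2131]
tool_rot: [0.004, 0.686, 0.727, 0.002]
wrist_force: [1.0, 0.9, -0.5]
grip_width: 0.0469
t 51.58 pos [ 0.5306 -0.1342  0.21  ] yawy 3.34 turn [ 0.25  0.1  -0.02] shift mm [225.1  -1.9 -70. ] F [-0.4  0.2  0.6] gw 0.0472
```

View pics/w21.png

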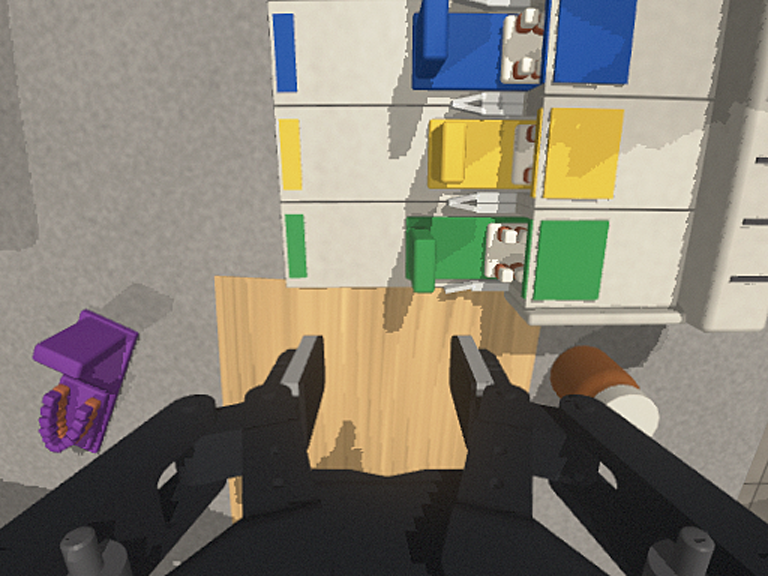

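```bash
python3 -m pendant '[{"x":0.05,"y":0,"z":-0.02,"wx":0,"wy":0,"wz":0,"jaw":255},{"x":0.05,"y":0,"z":-0.02,"wx":0,"wy":0,"wz":0,"jaw":255},{"x":0.05,"y":0,"z":-0.01,"wx":0,"wy":0,"wz":0,"jaw":255},{"x":0.04,"y":0,"z":0,"wx":0,"wy":0,"wz":0,"jaw":255},{"x":0,"y":0,"z":0,"wx":0,"wy":0,"wz":0,"jaw":255}]' 30;python3 -m pendant '[{"x":0,"y":0,"z":0,"wx":0,"wy":0,"wz":0,"jaw":255},{"x":0,"y":0,"z":0,"wx":0,"wy":0,"wz":0,"jaw":255}]'; python3 - <<'E'
from h import *
snap('wrist','w22',scale=1.5)
im,P=cloud('wrist','w22')
A=P@X;B=P@Y;Z=P[...,2]
for n,yc in [('red',.0634),('blue',-.0127),('yellow',-.0887),('green',-.1647)]:
    m=(abs(B-yc)<.025)&(A>.50)&(A<.60)&(Z>.068)&(Z<.08)
    print(n,m.sum(),'plate A',np.median(A[m]).round(4),np.percentile(A[m],[5,95]).round(4),'B',np.percentile(B[m],[2,98]).round(4),'z',np.median(Z[m]).round(4))
plan(U(.604,.1435,.10),3.36)
E
```

```text
t: 52.2
tool_pos: [0.5186, 0.0581, 0.2558]
tool_rot: [-0.001, 0.685, 0.729, -0.001]
wrist_force: [0.9, -0.9, -0.8]
grip_width: 0.0
t: 52.45
tool_pos: [0.5191, 0.0547, 0.2569]
tool_rot: [-0.0, 0.687, 0.727, -0.001]
wrist_force: [0.4, 0.6, -0.0]
grip_width: 0.0001
red 468 plate A 0.5664 [0.5595 0.5739] B [0.0455 0.0836] z 0.0748
blue 395 plate A 0.553 [0.5457 0.5602] B [-0.0319  0.0063] z 0.0748
yellow 266 plate A 0.5683 [0.5609 0.5744] B [-0.1047 -0.0692] z 0.0749
  return _methods._mean(a, axis=axis, dtype=dtype,
  ret = ret.dtype.type(ret / rcount)
Traceback (most recent call last):
IndexError: index -1 is out of bounds for axis 0 with size 0
```

View pics/w22.png

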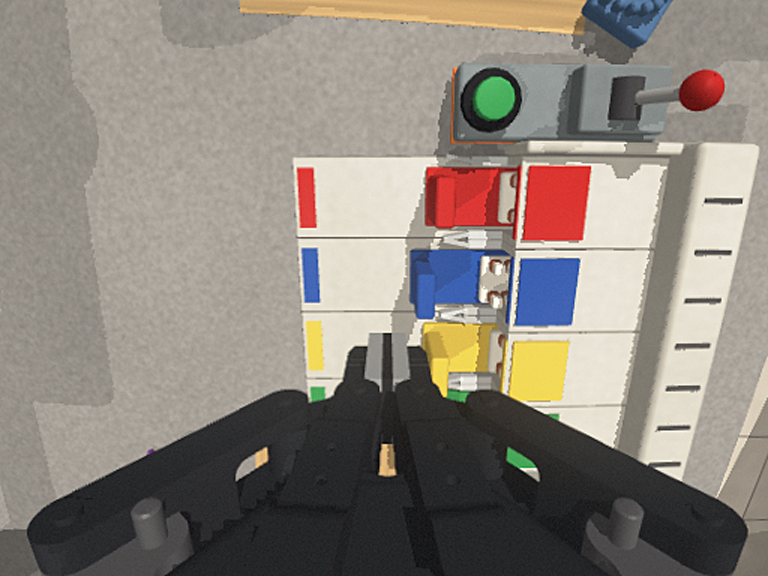

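```bash
python3 - <<'E'
from h import *
im,P=cloud('wrist','w21')
A=P@X;B=P@Y;Z=P[...,2]
for n,yc in [('green',-.1647)]:
    m=(abs(B-yc)<.025)&(A>.50)&(A<.60)&(Z>.068)&(Z<.08)
    print(n,m.sum(),'plate A',np.median(A[m]).round(4),np.percentile(A[m],[5,95]).round(4))
plan(U(.604,.1435,.10),3.36)
E
```

```text
green 557 plate A 0.5496 [0.5425 0.5569]
t 52.5 pos [0.5191 0.0547 0.2571] yawy 3.27 turn [-0.05  0.01 -0.09] shift mm [119.3  82.6 157.1] F [-0.  -0.7  0.2] gw 0.0
```

```bash
python3 -m pendant '[{"x":0.04,"y":0.0275,"z":0.02,"wx":0,"wy":0,"wz":0,"jaw":255},{"x":0.04,"y":0.0275,"z":0.03,"wx":0,"wy":0,"wz":0,"jaw":255},{"x":0.039,"y":0.0275,"z":0.03,"wx":0,"wy":0,"wz":0,"jaw":255},{"x":0,"y":0,"z":0.04,"wx":0,"wy":0,"wz":0,"jaw":255},{"x":0,"y":0,"z":0.037,"wx":0,"wy":0,"wz":0,"jaw":255}]';python3 -m pendant '[{"x":0,"y":0,"z":0.02,"wx":0,"wy":0,"wz":0,"jaw":255},{"x":0,"y":0,"z":0.005,"wx":0,"wy":0,"wz":0,"jaw":255},{"x":0,"y":0,"z":0,"wx":0,"wy":0,"wz":0,"jaw":255}]';python3 -c "
from h import *
plan(U(.604,.1435,.062),3.36)"
```

```text
t: 53.12
tool_pos: [0.5945, 0.179, 0.0985]
tool_rot: [-0.0, 0.686, 0.727, -0.001]
wrist_force: [-0.4, 0.1, -0.3]
grip_width: -0.0
t: 53.5
tool_pos: [0.5951, 0.1792, 0.0769]
tool_rot: [0.001, 0.686, 0.727, 0.001]
wrist_force: [0.4, -0.2, 1.3]
grip_width: 0.0
t 53.5 pos [0.5951 0.1792 0.0769] yawy 3.33 turn [ 0.11 -0.01 -0.03] shift mm [-0.5 -0.6 14.9] F [ 0.4 -0.2  1.3] gw 0.0
```

```bash
python3 -m pendant '[{"x":0,"y":0,"z":0.007,"wx":0,"wy":0,"wz":0,"jaw":255},{"x":0,"y":0,"z":0.005,"wx":0,"wy":0,"wz":0,"jaw":255},{"x":0,"y":0,"z":0.002,"wx":0,"wy":0,"wz":0,"jaw":255}]';python3 -m pendant '[{"x":0,"y":0,"z":0.002,"wx":0,"wy":0,"wz":0,"jaw":255},{"x":0,"y":0,"z":0.002,"wx":0,"wy":0,"wz":0,"jaw":255}]'
```

```text
t: 53.88
tool_pos: [0.5943, 0.1794, 0.0614]
tool_rot: [-0.0, 0.686, 0.728, -0.0]
wrist_force: [-1.6, 1.2, 2.0]
grip_width: 0.0001
t: 54.12
tool_pos: [0.5944, 0.1794, 0.0579]
tool_rot: [0.0, 0.686, 0.728, 0.0]
wrist_force: [-1.9, -1.1, 4.2]
grip_width: 0.0
```

```bash
python3 -m pendant '[{"x":0,"y":0,"z":0.0015,"wx":0,"wy":0,"wz":0,"jaw":255},{"x":0,"y":0,"z":0.001,"wx":0,"wy":0,"wz":0,"jaw":255}]'
```

```text
t: 54.38
tool_pos: [0.5945, 0.1794, 0.056]
tool_rot: [0.0, 0.686, 0.728, 0.0]
wrist_force: [-5.0, -1.4, 9.9]
grip_width: -0.0004
```

```bash
python3 -m pendant '[{"x":0,"y":0,"z":0.001,"wx":0,"wy":0,"wz":0,"jaw":255}]'; python3 -m pendant '[{"x":0,"y":0,"z":0.0005,"wx":0,"wy":0,"wz":0,"jaw":255},{"x":0,"y":0,"z":0,"wx":0,"wy":0,"wz":0,"jaw":255}]'
```

```text
t: 54.5
tool_pos: [0.5946, 0.1794, 0.0559]
tool_rot: [0.0, 0.686, 0.728, 0.0]
wrist_force: [-9.2, -2.5, 14.9]
grip_width: 0.0002
t: 54.75
tool_pos: [0.5946, 0.1794, 0.0559]
tool_rot: [0.0, 0.686, 0.728, 0.0]
wrist_force: [-9.0, -1.8, 14.7]
grip_width: -0.0002
```

```bash
python3 -m pendant '[{"x":0,"y":0,"z":-0.01,"wx":0,"wy":0,"wz":0,"jaw":255},{"x":0,"y":0,"z":-0.03,"wx":0,"wy":0,"wz":0,"jaw":255},{"x":0,"y":0,"z":-0.05,"wx":0,"wy":0,"wz":0,"jaw":255},{"x":-0.03,"y":-0.04,"z":-0.05,"wx":0,"wy":0,"wz":0,"jaw":255},{"x":-0.03,"y":-0.05,"z":-0.05,"wx":0,"wy":0,"wz":0,"jaw":255}]'; python3 -m pendant '[{"x":0.02,"y":-0.05,"z":-0.03,"wx":0,"wy":0,"wz":0,"jaw":255},{"x":0,"y":-0.03,"z":0,"wx":0,"wy":0,"wz":0,"jaw":255},{"x":0,"y":0,"z":0,"wx":0,"wy":0,"wz":0,"jaw":255}]'; python3 - <<'E'
from h import *
snap('wrist','w23',scale=1.5);snap('top','t23',(80,80,440,300),2)
im,P=cloud('wrist','w23')
A=P@X;B=P@Y;Z=P[...,2]
for n,yc in [('red',.0634),('blue',-.0127),('yellow',-.0887),('green',-.1647)]:
    m=(abs(B-yc)<.025)&(A>.50)&(A<.60)&(Z>.068)&(Z<.08)
    if m.any(): print(n,m.sum(),'plate A',np.median(A[m]).round(4))
plan(U(.604,.1435,.062),3.36)
E
```

```text
t: 55.38
tool_pos: [0.5209, 0.1235, 0.2296]
tool_rot: [0.0, 0.686, 0.728, 0.0]
wrist_force: [0.3, 0.1, 0.3]
grip_width: -0.0003
t: 55.75
tool_pos: [0.4396, 0.1396, 0.2593]
tool_rot: [0.001, 0.686, 0.728, 0.001]
wrist_force: [-0.1, -0.5, -0.6]
grip_width: 0.0002
red 406 plate A 0.5659
blue 200 plate A 0.5531
yellow 76 plate A 0.5685
t 55.85 pos [0.4408 0.1394 0.2584] yawy 3.36 turn [0.03 0.   0.  ] shift mm [ 30.2 155.8 196.4] F [ 0.2  0.4 -0.1] gw -0.0
```

View pics/w23.png

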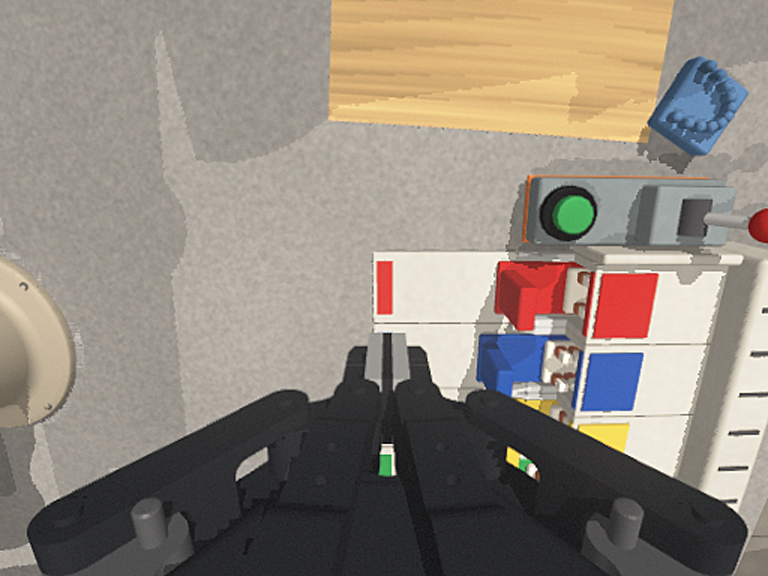

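View pics/t23.png

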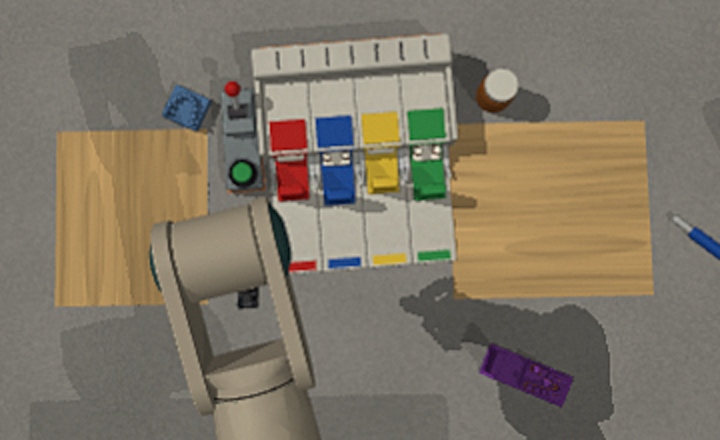

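```bash
python3 -c "
from h import *
print(r.sign_off())"
```

```text
the job is handed in; nothing more can be done
None
```

The job is done and handed in at about 56 s of the 210 s allowed. `sign_off` reports no verdict, so success rests on the checks below.

- **Power lever:** I pushed it over until the force rose sharply at its end stop (about 34 N). The last pictures show it leaning fully to the +x side.
- **Carriers:** All four were present. I slid blue, yellow, red and green, in that order, arch first into their own bays until each met its stop.
- **Home check:** After release, each grip stood within about 1 mm of where I felt its stop. I repeated the measurement after the button press for blue, yellow and red. I measured green only before the press; in the last top picture it looks in place.
- **Start button:** I pressed it down 6 mm until it bottomed (about 15 N at the wrist), then lifted clear. I judge that it sprang back from the picture only.
- **Left alone:** The jar, the blue cast and the purple look-alike were never touched, and they stand where they were in the top picture.

**Less gentle than asked:** I pushed the first carrier (blue) to about 54 N at the wrist before stopping. The other three were stopped at 24 to 28 N. The 54 N is under the 120 N wrist limit.

I saw no carrier knocked aside and no slip of the grip.

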